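# Stack the casting trays on the dryer sled, slide them under the hood and start the dryer

## Robot

A 6-joint arm with a two-finger parallel gripper is mounted at the origin on the work surface. World frame = base frame: x ahead of the robot, y to its left, z up, the work surface at z = 0. Lengths are in mm, angles in rad, forces in N, time in s.
With the tool pointing down it reaches from about 300 to 850 mm from the base axis. Payload 4.2 kg.
Tool frame: the origin (TCP) lies where the fingers leave the gripper's body, on its centre line; the fingertips stand 78 mm ahead of it and the grasp point (between the pads) lies 60 mm ahead of it (manip.grip_point_offset is the distance from the TCP to the grasp point, in mm); z points along the fingers, y is the direction in which the jaws open and shut (so a half turn about z gives the same grasp; the last joint's range is limited). The gripper opens to 91 mm and grips with 3 to 60 N. Pads are 32 mm wide; open, the fingers measure 118 mm over their backs; the gripper's body (76 mm by 178 mm) begins 60 mm behind the grasp point.
Start: joints at [-1.291, 0.32, 1.565, -0, 1.257, -0.02], TCP at [169.815, -549.361, 292.276] pointing down, gripper open.
Joint ranges: [-3.11, 3.11], [-0.84, 2.01], [0.21, 2.61], [-1.34, 4.49], [0.05, 2.63], [-2.56, 2.56]. Speed limits (rad/s): [2.57, 2.57, 3.14, 3.14, 3.14, 3.14].

## Interface

Orientations are given as a unit quaternion [w, x, y, z].
In Python, from rig import manip, snapshot, workorder gives the robot as it stands.
- The arm moves only by the tool servo_tool, never from a script. Its argument "targets" is a list of rows, each an object with "dp": the shift along the tool's x, y, z in units of 0.02 m (1.0 is 0.02 m), a list of three; "rot": the turn, a rotation vector about the tool's x, y, z in units of 180 degrees (1.0 is 180 degrees), a list of three. In form: [{"dp": [tx, ty, tz], "rot": [rx, ry, rz]}, ...]. A call has 1 to 8 rows; each row shifts and turns the commanded pose from where the row before left it, along the tool's axes as they then stand; what a row does not reach is not made up. A row lasts 1/12 s, in which the tool goes at most 41.7 mm and 7.16 degrees, less where a joint would pass 70% of its speed; a pose out of reach is approached as far as the arm can. A call with a number of a shift or a turn outside -1 to 1 is refused whole. A call with a gripper value outside its range is refused whole. "hand" is the closure in counts, from 0 (fully open) to 255 (shut), set as the call begins (left out, the last holds). The fingers move at their own pace and stop on an object; "newtons" is the grip in N (left out, the last holds). Time passes only in rows, so rows that do not move let the fingers close. It gives the time, the measured TCP pose, the force and the opening at its end, in the units of the state.
- manip.read_state(): the state, without advancing time (a new reading comes with each control period).
- snapshot(name): name is "scene" or "top" or "wrist"; returns a dict with "color" (384x512x3 uint8, blue, green, red), "fovy" (degrees; the focal length in pixels is half the picture's height over the tangent of half this angle, whatever the lens; pixels are square), "cx", "cy" (the principal point, pixels), "dist" ([k1, k2, p1, p2, k3] as OpenCV has them; the pictures are not rectified), "cam_to_world" (4x4, takes a point from camera to world coordinates). Camera axes: x right, y down, z forward; pixel columns grow to the right and rows downward; lengths in mm; the calibration is good to about 2 mm. A picture is of the moment at which its call begins. There is no depth.
- workorder.hand_in(): hands the job in, once; it reports no verdict.
The state is a dict: "clock": time; "q": joint angles; "dq": joint speeds; "joint_torque": joint torques, N m; "tool_pos": TCP position; "eef_rot": TCP orientation; "force": force on the tool from outside, world axes, zero at the start; "ft_torque": the same for the moment, N m; "width": opening from 0.0 (shut) to 1.0 (fully open).
Only numpy, scipy, OpenCV 4.12 (cv2) and the standard library are available. Lean on these libraries where they do the work, as an engineer would, in place of code of your own. Each camera call takes 0.05 s, during which the arm holds its last target. There are 200 camera calls.

## Task

Pull the dryer's sled all the way out, stack every blue casting tray on it, one upon the other, so that all corner pins sit fully in the corners of the tray above, and close the stack with the orange cover seated the same way on the top tray. Then slide the sled fully home under the green hood, and only then turn the key in the yellow box clockwise to its stop to start the dryer, and let it spring back. Leave the other things on the bench where they are.

Things in the scene. Friction and masses are not known exactly. Their poses are not given: they have to be found in the camera images.
- seat (a point): centre of the upper face of the aluminium sled plate (116 mm along x, 80 mm along y, face 30 mm above the table). Four brass corner pins, placed and shaped like the trays', stand on it; the lowest tray goes on them, long side along this x. The sled slides along this y: +y is home, under the hood; -y is out, to the loading place
- hood (a point): centre of the underside of the green hood (fixed), 225 mm above the table, right above the seat when the sled is home; axes as the seat's. The hood is 45 mm thick and spans 70 mm either way along x; along y from 70 mm on the -y side to 165 mm on the +y side, where a grey tower 55 mm from this point carries it; open along x and towards -y
- handle (a point): red upright handle of the sled, 18 mm (x) by 24 mm (y), its top 85 mm above the table; this point is on its axis 19 mm below the top, 140 mm to the -y side of the seat point; axes as those of the seat
- sled (a joint): slide of the sled in m: 0 = fully home under the hood, 0.22 = fully out, for loading; about 2 N moves it slowly and it stays where it is left
- tray1_mid (a point): blue stacking tray with ring castings in foam, may be absent: 104 mm along x, 60 mm along y, rim 34 mm above underside, 160 g. A round pin 8 mm across stands 10 mm above each rim corner (46 mm from centre in x, 24 in y); a 12 mm notch under each corner takes the pin below with 2 mm play, either way round. Seated trays rise 34 mm each; unseated ones ride on the pins. Point: its centre, 17 mm above underside
- tray2_mid (a point): blue stacking tray with ring castings in foam, may be absent: 104 mm along x, 60 mm along y, rim 34 mm above underside, 160 g. A round pin 8 mm across stands 10 mm above each rim corner (46 mm from centre in x, 24 in y); a 12 mm notch under each corner takes the pin below with 2 mm play, either way round. Seated trays rise 34 mm each; unseated ones ride on the pins. Point: its centre, 17 mm above underside
- tray3_mid (a point): blue stacking tray with ring castings in foam, may be absent: 104 mm along x, 60 mm along y, rim 34 mm above underside, 160 g. A round pin 8 mm across stands 10 mm above each rim corner (46 mm from centre in x, 24 in y); a 12 mm notch under each corner takes the pin below with 2 mm play, either way round. Seated trays rise 34 mm each; unseated ones ride on the pins. Point: its centre, 17 mm above underside
- tray4_mid (a point): blue stacking tray with ring castings in foam, may be absent: 104 mm along x, 60 mm along y, rim 34 mm above underside, 160 g. A round pin 8 mm across stands 10 mm above each rim corner (46 mm from centre in x, 24 in y); a 12 mm notch under each corner takes the pin below with 2 mm play, either way round. Seated trays rise 34 mm each; unseated ones ride on the pins. Point: its centre, 17 mm above underside
- cover_mid (a point): orange cover, 104 mm (its x) by 60 mm (its y), the same four corner notches underneath, no pins; plate top 16 mm above its underside, on it a black grip bar 50 mm along x, 24 mm wide along y, its top 46 mm above the underside. Seated on the top tray its underside lies on the rim. About 140 g. This point is 23 mm above its underside
- key_grip (a point): black bow of the key in the top of a yellow switch box (80 x 80 x 55 mm, fixed): 34 mm along this x, 9 mm thick along this y, upright, its top 99 mm above the table and 30 mm high; this point is its centre, 84 mm above the table, on the vertical turning axis; the axes turn with the key
- key (a joint): angle of the key in rad: 0 = at rest, grows clockwise seen from above, stop at 1.3 (start); a spring of 0.07 N m per rad turns it back to 0 when let go
- jar: glass jar with steel lid, 72 mm across, 85 mm tall, a bystander; origin under its centre
- driver: screwdriver, a bystander, lying along its x; origin under its middle
- firebrick: terracotta-coloured soldering brick 110 x 55 x 30 mm, a bystander; origin under its centre
- mandrel: upright steel ring mandrel 160 mm tall, foot 52 mm across, a bystander; origin under its centre
- pliers: blue-handled pliers, about 160 mm long, a bystander; origin at the joint, underneath
- pot: copper cup 80 mm across, 60 mm tall, a bystander; origin under its centre
Things that resemble listed ones, but are neither listed nor needed, are in the scene too. Of the things that look like the part that bears cover_mid, the middle-sized one is meant.

How it is judged:
By the outcome, as a careful person would: the job done as asked, in the order asked, and still so for the second after the job is handed in, with the robot touching nothing.
Of tray1, tray2, tray3, tray4 only 2 to 4 are there at a start; the rules pass over those that are not, and their reading is None.
At some moment in a run one of tray1, tray2, tray3, tray4, cover may be knocked a few centimetres aside while the robot is not near it.
Once in a run the grip may slacken for a moment while it holds something.
It also fails if it takes over 210 s, if anything falls off the work surface, if the arm or the gripper's body presses on something with over 40 N, if the wrist force passes 120 N, or if a joint passes its speed limit or range.

## Working session

There is one attempt and no reset: what is moved stays moved. The work goes in short steps, Python scripts to look and compute and a tool call to move; the robot and the scene stay as the last step left them, time stands still between calls to the robot, and variables do not carry over. Pictures are saved under pics/ and viewed, about 12 in all and at most 16, crops included, and the job is handed in when it is done.

Besides the shell and the picture viewer there is one more tool, called as name(argument=value, ...), one argument or row to a line, values as JSON. servo_tool: Moves the arm, as the interface text tells. Shifts and turns lie within -1 to 1; 1 stands for 0.02 m of shift or 180 degrees of turn. Its arguments: {"type":"object","properties":{"targets":{"type":"array"},"hand":{"type":"number"},"newtons":{"type":"number"}},"required":["targets"]}

```bash
ls; mkdir -p pics; cat > h.py <<'E'
import numpy as np, cv2
from rig import manip, snapshot, workorder
from scipy.spatial.transform import Rotation as R
def snap(n,save=None):
    s=snapshot(n)
    if save: cv2.imwrite('pics/'+save,s['color'])
    return s
def K(s):
    f=s['color'].shape[0]/2/np.tan(np.radians(s['fovy'])/2)
    return np.array([[f,0,s['cx']],[0,f,s['cy']],[0,0,1]])
def ray(s,px):
    p=cv2.undistortPoints(np.array(px,float).reshape(-1,1,2),K(s),np.array(s['dist'],float)).reshape(-1,2)
    T=np.array(s['cam_to_world']); d=np.c_[p,np.ones(len(p))]@T[:3,:3].T
    return T[:3,3],d
def onz(s,px,z):
    o,d=ray(s,px); return o+d*((z-o[2])/d[:,2])[:,None]
def proj(s,P):
    T=np.linalg.inv(np.array(s['cam_to_world'])); r=cv2.Rodrigues(T[:3,:3])[0]
    return cv2.projectPoints(np.array(P,float).reshape(-1,1,3),r,T[:3,3],K(s),np.array(s['dist'],float))[0].reshape(-1,2)
def st():
    s=manip.read_state(); q=s['eef_rot']; r=R.from_quat([q[1],q[2],q[3],q[0]])
    return s,np.array(s['tool_pos']),r
E
python3 - <<'E'
from h import *
a=snap('scene','s0.png');b=snap('top','t0.png')
for s in(a,b): print(s['fovy'],s['dist'],np.round(s['cam_to_world'],2).tolist())
s,p,r=st();print(s['clock'],p,r.as_matrix().round(3),s['width'])
c=np.hstack([a['color'],b['color']]);
cv2.imwrite('pics/a.png',cv2.resize(a['color'],(800,600)));cv2.imwrite('pics/b.png',cv2.resize(b['color'],(800,600)))
E
```

```text
pics
48.06199926922719 [-0.02522693  0.          0.          0.          0.        ] [[0.83, 0.38, -0.4, 1067.74], [0.55, -0.6, 0.58, -825.96], [-0.02, -0.7, -0.71, 1164.27], [0.0, 0.0, 0.0, 1.0]]
48.80739979039883 [-0.05520495  0.          0.          0.          0.        ] [[-0.01, -0.99, 0.15, 364.71], [-1.0, 0.01, -0.01, 3.4], [0.01, -0.15, -0.99, 1265.81], [0.0, 0.0, 0.0, 1.0]]
0.1 [ 169.70889602 -549.03240242  291.51320104] [[ 0.955  0.295 -0.   ]
 [ 0.295 -0.955  0.002]
 [ 0.    -0.002 -1.   ]] 1.0027947789373504
```

View pics/a.png

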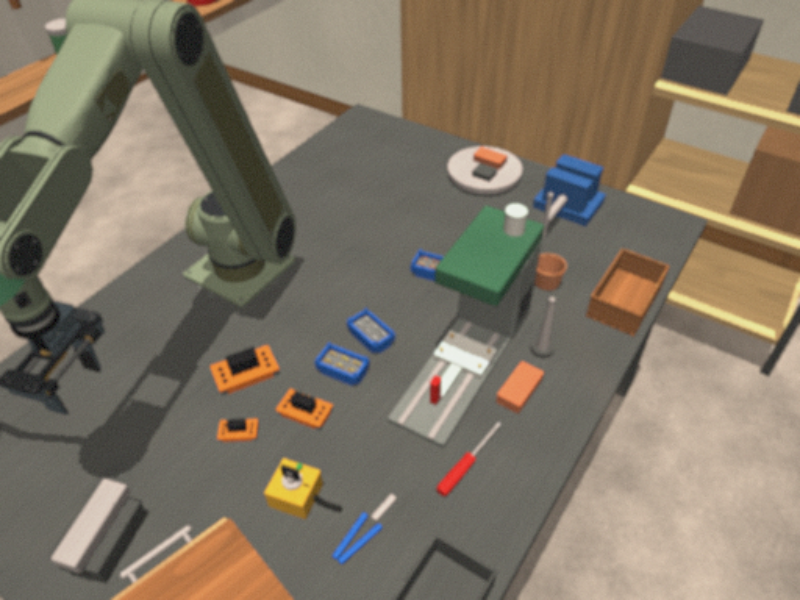

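View pics/b.png

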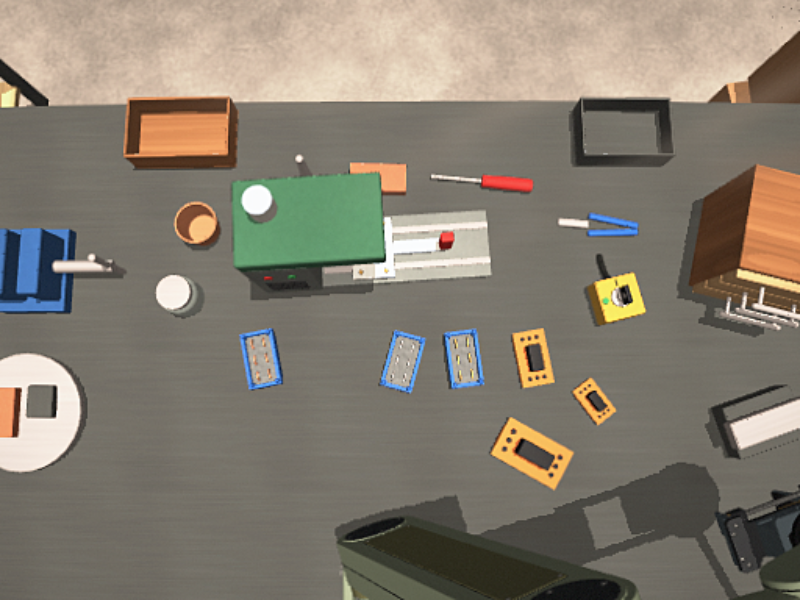

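The scene shows three blue trays, three orange covers (the middle-sized one is at about (533,357) in the top view), the sled handle at (447,240) and the key box at (616,297). Next I measure them.

```bash
cat >> h.py <<'E'
def mask(img,lo,hi):
    return cv2.inRange(cv2.cvtColor(img,cv2.COLOR_BGR2HSV),lo,hi)
def blobs(s,lo,hi,z,amin=60,close=0):
    m=mask(s['color'],lo,hi)
    if close: m=cv2.morphologyEx(m,cv2.MORPH_CLOSE,np.ones((close,close)))
    out=[]
    for c in cv2.findContours(m,cv2.RETR_EXTERNAL,cv2.CHAIN_APPROX_NONE)[0]:
        if cv2.contourArea(c)<amin: continue
        P=onz(s,c.reshape(-1,2),z)[:,:2].astype(np.float32)
        (ctr,wh,a)=cv2.minAreaRect(P)
        if wh[0]<wh[1]: wh=wh[::-1];a+=90
        a=(a+90)%180-90
        out.append((np.round(ctr,1),np.round(wh,1),round(a,1),np.round(c.reshape(-1,2).mean(0)).tolist()))
    return out
BLUE=((100,120,60),(125,255,255));OR=((8,150,120),(20,255,255));RED=((174,150,80),(180,255,255));RED2=((0,200,80),(4,255,255));GREEN=((60,80,30),(85,255,200));YEL=((21,140,120),(32,255,255))
E
python3 - <<'E'
from h import *
b=snap('top')
for n,c,z in(('blue',BLUE,34),('or',OR,16),('red',RED,85),('red2',RED2,85),('yel',YEL,55),('green',GREEN,270)):
    print(n)
    for o in blobs(b,*c,z): print(o)
w=snap('wrist','w0.png');s,p,r=st()
T=np.eye(4);T[:3,:3]=r.as_matrix();T[:3,3]=p
print(np.round(np.linalg.inv(T)@np.array(w['cam_to_world']),3),w['fovy'],w['dist'])
c=b['color'][120:200,140:330];cv2.imwrite('pics/c.png',cv2.resize(c,(760,320),interpolation=cv2.INTER_CUBIC))
E
```

```text
blue
(array([ 426.5, -122.7]), array([104.5,  61.5]), 6.8, [296.0, 229.0])
(array([422.6,  -9.7]), array([105.1,  60.1]), -15.6, [257.0, 231.0])
(array([428.8, 253.2]), array([105.2,  64.8]), 11.3, [167.0, 229.0])
(array([600.7, 693.7]), array([162.6, 150.2]), 0.2, [22.0, 169.0])
(array([ 680.6, -418.3]), array([98. , 43.8]), 87.0, [391.0, 145.0])
or
(array([ 251.2, -248.2]), array([136.4,  77.6]), 60.1, [340.0, 289.0])
(array([ 345.5, -369.1]), array([78.7, 46.2]), 36.4, [380.0, 256.0])
(array([ 427.4, -256. ]), array([103.9,  61.3]), 9.7, [341.0, 229.0])
(array([704. , 401.9]), array([69.9, 44.4]), -37.3, [121.0, 139.0])
(array([ 690.8, -757.5]), array([217.2, 123.6]), -13.8, [494.0, 143.0])
(array([891.7, 438. ]), array([208.2, 122.1]), -89.5, [110.0, 86.0])
red
red2
yel
(array([ 537.4, -416.8]), array([77.3, 76.2]), 13.5, [397.0, 190.0])
green
(array([628.3, 138.1]), array([232. , 144.2]), -86.6, [197.0, 142.0])
[[ -0.     -0.957  -0.289  83.627]
 [  1.     -0.      0.     -0.096]
 [ -0.     -0.289   0.957 -91.879]
 [  0.      0.      0.      1.   ]] 63.05110698071647 [-0.0485577  0.         0.         0.         0.       ]
```

View pics/c.png

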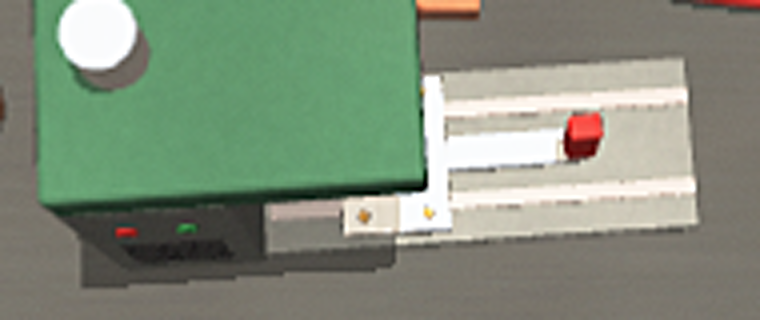

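```bash
cat >> h.py <<'E'
def plan(gp,yaw,tilt=0):
    """rotvec (units) and, after turning, shift (units of 20mm) in the turned tool frame to bring grasp point to gp, yaw deg, tilt about tool y"""
    s,p,r=st()
    Rt=R.from_euler('z',yaw,degrees=True)*R.from_euler('x',180,degrees=True)*R.from_euler('y',tilt,degrees=True)
    tcp=np.array(gp)-Rt.apply([0,0,60])
    rv=(r.inv()*Rt).as_rotvec()/np.pi
    print('clock',s['clock'],'F',np.round(s['force'],1),'w',round(s['width']*91,1),'q',np.round(s['q'],2))
    print('tcp',p.round(1),'yaw',np.round(np.degrees(np.arctan2(r.as_matrix()[1,0],r.as_matrix()[0,0])),2),'rot',rv.round(4),'dp after',(Rt.inv().apply(tcp-p)/20).round(3), 'target tcp',tcp.round(1))
E
python3 - <<'E'
from h import *
b=snap('top')
hsv=cv2.cvtColor(b['color'],cv2.COLOR_BGR2HSV);print(hsv[151,286])
m=mask(b['color'],(0,150,60),(6,255,255))|mask(b['color'],(170,150,60),(180,255,255))
for c in cv2.findContours(m,cv2.RETR_EXTERNAL,cv2.CHAIN_APPROX_NONE)[0]:
    if cv2.contourArea(c)>15: print(cv2.boundingRect(c),cv2.contourArea(c),onz(b,np.mean(c.reshape(-1,2),0),85).round(1))
E
```

```text
[  2 178 248]
(281, 149, 10, 10) 66.0 [[639.8 -90.7  85. ]]
(308, 112, 33, 11) 223.5 [[ 748.6 -204.9   85. ]]
```

```bash
python3 - <<'E'
from h import *
b=snap('top');h=onz(b,[[286.4,151.9]],85)[0];print(h)
u=np.array([-np.sin(np.radians(3.4)),np.cos(np.radians(3.4))])
seat=h[:2]+140*u;print('seat',seat,'lat',(np.array([631.1,90.7])-seat)@np.array([u[1],-u[0]]),'slide',(np.array([631.1,90.7])-seat)@u)
# rail line check: white rails bright edges
plan([*h[:2],66],93.4,30)
E
```

```text
[644.52101091 -93.96781511  85.        ]
seat [636.21811861  45.7857608 ] lat -2.4454091887236604 slide 45.1387194637086
clock 0.3 F [-0.2 -0.2 -0.4] w 90.6 q [-1.29  0.32  1.56 -0.    1.26 -0.02]
tcp [ 169.8 -549.3  292. ] yaw 17.18 rot [ 0.1106  0.141  -0.4132] dp after [12.811 25.045 17.445] target tcp [ 646.3 -123.9  118. ]
```

servo_tool(
  targets=[
    {"dp": [0, 0, 0], "rot": [0, 0, -0.0385]},
    {"dp": [0, 0, 0], "rot": [0, 0, -0.0385]},
    {"dp": [0, 0, 0], "rot": [0, 0, -0.0385]},
    {"dp": [0, 0, 0], "rot": [0, 0, -0.0385]},
    {"dp": [0, 0, 0], "rot": [0, 0, -0.0385]},
    {"dp": [0, 0, 0], "rot": [0, 0, -0.0385]},
    {"dp": [0, 0, 0], "rot": [0, 0, -0.0385]},
    {"dp": [0, 0, 0], "rot": [0, 0, -0.0385]},
  ],
  hand=0,
)

```text
clock: 0.97
tool_pos: [169.8, -549.3, 292.2]
eef_rot: [-0.0, 0.804, 0.595, 0.0]
force: [-0.2, 0.1, 0.2]
width: 0.998
```

servo_tool(
  targets=[
    {"dp": [0, 0, 0], "rot": [0, 0, -0.0385]},
    {"dp": [0, 0, 0], "rot": [0, 0, -0.0385]},
    {"dp": [0, 0, 0], "rot": [0, 0, -0.0385]},
    {"dp": [0.79, 1, 0.14], "rot": [0, 0, 0]},
    {"dp": [0.79, 1, 0.14], "rot": [0, 0, 0]},
    {"dp": [0.79, 1, 0.14], "rot": [0, 0, 0]},
    {"dp": [0.79, 1, 0.14], "rot": [0, 0, 0]},
    {"dp": [0.79, 1, 0.14], "rot": [0, 0, 0]},
  ],
)

```text
clock: 1.63
tool_pos: [265.6, -463.7, 278.1]
eef_rot: [0.0, 0.686, 0.728, 0.0]
force: [0.0, 0.0, -0.8]
width: 0.999
```

servo_tool(
  targets=[
    {"dp": [0.79, 1, 0.14], "rot": [0, 0, 0]},
    {"dp": [0.79, 1, 0.14], "rot": [0, 0, 0]},
    {"dp": [0.79, 1, 0.14], "rot": [0, 0, 0]},
    {"dp": [0.79, 1, 0.14], "rot": [0, 0, 0]},
    {"dp": [0.79, 1, 0.14], "rot": [0, 0, 0]},
    {"dp": [0.79, 1, 0.14], "rot": [0, 0, 0]},
    {"dp": [0.79, 1, 0.14], "rot": [0, 0, 0]},
    {"dp": [0.79, 1, 0.14], "rot": [0, 0, 0]},
  ],
)

```text
clock: 2.3
tool_pos: [417.9, -327.9, 255.8]
eef_rot: [0.0, 0.686, 0.728, -0.0]
force: [-0.0, -0.4, 0.3]
width: 0.998
```

servo_tool(
  targets=[
    {"dp": [0.79, 1, 0.14], "rot": [0, 0, 0]},
    {"dp": [0.79, 1, 0.14], "rot": [0, 0, 0]},
    {"dp": [0.79, 1, 0.14], "rot": [0, 0, 0]},
    {"dp": [0.79, 1, 0.14], "rot": [0, 0, 0]},
    {"dp": [0.79, 1, 0.14], "rot": [0, 0, 0]},
    {"dp": [0.79, 1, 0.14], "rot": [0, 0, 0]},
    {"dp": [0.79, 1, 0.14], "rot": [0, 0, 0]},
    {"dp": [0.79, 1, 0.14], "rot": [0, 0, 0]},
  ],
)

```text
clock: 2.97
tool_pos: [570.2, -192.2, 233.3]
eef_rot: [0.0, 0.686, 0.728, -0.0]
force: [0.7, -1.5, 1.0]
width: 1.0
```

servo_tool(
  targets=[
    {"dp": [0, 0, 0], "rot": [0, 0.0333, 0]},
    {"dp": [0, 0, 0], "rot": [0, 0.0333, 0]},
    {"dp": [0, 0, 0], "rot": [0, 0.0333, 0]},
    {"dp": [0, 0, 0], "rot": [0, 0.0333, 0]},
    {"dp": [0, 0, 0], "rot": [0, 0.0333, 0]},
    {"dp": [0, 0, 0], "rot": [0, 0, 0]},
  ],
)

```text
clock: 3.47
tool_pos: [569.1, -195.5, 231.3]
eef_rot: [-0.19, 0.664, 0.702, 0.178]
force: [0.1, -0.8, -0.5]
width: 0.997
```

```bash
python3 - <<'E'
from h import *
plan([644.5,-94,66],93.4,30)
w=snap('wrist');cv2.imwrite('pics/w1.png',w['color']);print(proj(w,[[644.5,-94,85]]))
m=mask(w['color'],(0,150,60),(6,255,255))|mask(w['color'],(170,150,60),(180,255,255))
for c in cv2.findContours(m,cv2.RETR_EXTERNAL,cv2.CHAIN_APPROX_NONE)[0]:
    if cv2.contourArea(c)>50: print(cv2.boundingRect(c),onz(w,np.mean(c.reshape(-1,2),0),85).round(1))
E
```

```text
clock 3.4667 F [ 0.1 -0.8 -0.5] w 90.8 q [-0.53  0.52  1.49  0.43  1.46 -0.71]
tcp [ 569.1 -195.5  231.3] yaw 93.13 rot [-0.0003 -0.0007 -0.0013] dp after [0.059 4.065 6.579] target tcp [ 646.3 -123.9  118. ]
[[345.19381931 179.50538304]]
(323, 166, 34, 39) [[639.5 -99.3  85. ]]
```

View pics/w1.png

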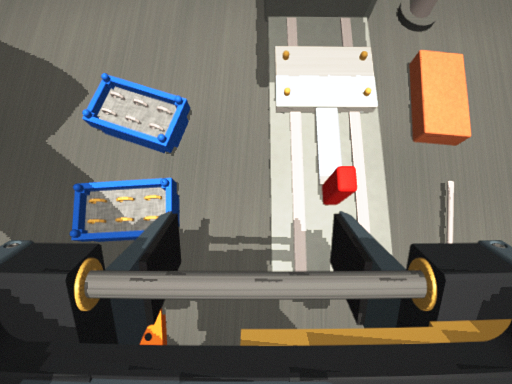

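The wrist view confirms it: the handle top is at (346,179), matching the projection. Grasp and pull.

servo_tool(
  targets=[
    {"dp": [0.01, 0.815, 0], "rot": [0, 0, 0]},
    {"dp": [0.01, 0.815, 0], "rot": [0, 0, 0]},
    {"dp": [0.01, 0.815, 0], "rot": [0, 0, 0]},
    {"dp": [0.01, 0.815, 0], "rot": [0, 0, 0]},
    {"dp": [0.01, 0.815, 0], "rot": [0, 0, 0]},
    {"dp": [0, 0, 0.94], "rot": [0, 0, 0]},
    {"dp": [0, 0, 0.94], "rot": [0, 0, 0]},
    {"dp": [0, 0, 0.94], "rot": [0, 0, 0]},
  ],
)

```text
clock: 4.18
tool_pos: [649.4, -158.2, 185.2]
eef_rot: [-0.187, 0.662, 0.704, 0.176]
force: [0.6, -0.6, -0.6]
width: 1.001
```

servo_tool(
  targets=[
    {"dp": [0, 0, 0.94], "rot": [0, 0, 0]},
    {"dp": [0, 0, 0.94], "rot": [0, 0, 0]},
    {"dp": [0, 0, 0.94], "rot": [0, 0, 0]},
    {"dp": [0, 0, 0.94], "rot": [0, 0, 0]},
    {"dp": [0, 0, 0], "rot": [0, 0, 0]},
    {"dp": [0, 0, 0], "rot": [0, 0, 0]},
  ],
)

```text
clock: 4.68
tool_pos: [646.5, -120.7, 120.0]
eef_rot: [-0.188, 0.662, 0.704, 0.176]
force: [0.5, 0.3, -0.1]
width: 0.998
```

servo_tool(
  targets=[
    {"dp": [0, 0, 0], "rot": [0, 0, 0]},
    {"dp": [0, 0, 0], "rot": [0, 0, 0]},
    {"dp": [0, 0, 0], "rot": [0, 0, 0]},
    {"dp": [0, 0, 0], "rot": [0, 0, 0]},
    {"dp": [0, 0, 0], "rot": [0, 0, 0]},
    {"dp": [0, 0, 0], "rot": [0, 0, 0]},
    {"dp": [0, 0, 0], "rot": [0, 0, 0]},
    {"dp": [0, 0, 0], "rot": [0, 0, 0]},
  ],
  hand=255,
  newtons=30,
)

```text
clock: 5.35
tool_pos: [646.7, -122.0, 119.9]
eef_rot: [-0.188, 0.663, 0.703, 0.177]
force: [-0.0, 0.5, -0.3]
width: 0.445
```

servo_tool(
  targets=[
    {"dp": [-0.63, 0, -0.364], "rot": [0, 0, 0]},
    {"dp": [-0.63, 0, -0.364], "rot": [0, 0, 0]},
    {"dp": [-0.63, 0, -0.364], "rot": [0, 0, 0]},
    {"dp": [-0.63, 0, -0.364], "rot": [0, 0, 0]},
    {"dp": [-0.63, 0, -0.364], "rot": [0, 0, 0]},
    {"dp": [-0.63, 0, -0.364], "rot": [0, 0, 0]},
  ],
)

```text
clock: 5.85
tool_pos: [651.9, -211.3, 119.9]
eef_rot: [-0.188, 0.663, 0.703, 0.177]
force: [-0.4, 0.7, -0.6]
width: 0.018
```

servo_tool(
  targets=[
    {"dp": [-0.63, 0, -0.364], "rot": [0, 0, 0]},
    {"dp": [-0.63, 0, -0.364], "rot": [0, 0, 0]},
    {"dp": [-0.63, 0, -0.364], "rot": [0, 0, 0]},
    {"dp": [-0.63, 0, -0.364], "rot": [0, 0, 0]},
    {"dp": [0, 0, 0], "rot": [0, 0, 0]},
    {"dp": [0, 0, 0], "rot": [0, 0, 0]},
  ],
)

```text
clock: 6.35
tool_pos: [655.3, -268.0, 119.9]
eef_rot: [-0.188, 0.663, 0.703, 0.178]
force: [-0.4, 0.2, 0.0]
width: 0.005
```

```bash
python3 - <<'E'
from h import *
plan([644.5,-94,66],93.4,30)
b=snap('top');cv2.imwrite('pics/c2.png',cv2.resize(b['color'][100:260,130:330],(800,640))[:600])
E
```

```text
clock 6.35 F [-0.4  0.2  0. ] w 0.5 q [-0.55  0.78  1.28  0.43  1.42 -0.75]
tcp [ 655.3 -268.   119.9] yaw 93.34 rot [ 0.0001  0.     -0.0003] dp after [ 6.203 -0.024  3.691] target tcp [ 646.3 -123.9  118. ]
```

View pics/c2.png

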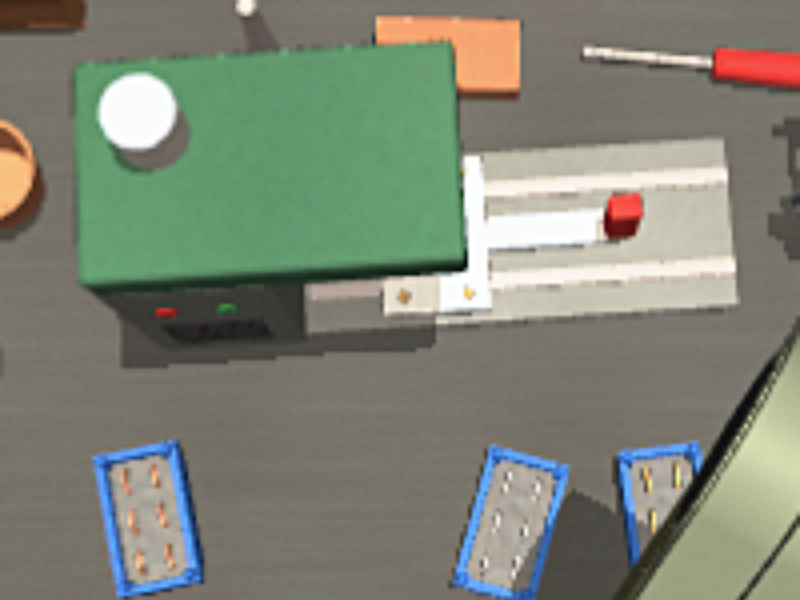

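The fingers needed about 1.2 s to close, so I pulled too early. The sled hasn't moved, so I reopen and go back.

servo_tool(
  targets=[
    {"dp": [0, 0, 0], "rot": [0, 0, 0]},
    {"dp": [0, 0, 0], "rot": [0, 0, 0]},
    {"dp": [0, 0, 0], "rot": [0, 0, 0]},
    {"dp": [0, 0, 0], "rot": [0, 0, 0]},
    {"dp": [0, 0, 0], "rot": [0, 0, 0]},
    {"dp": [0, 0, 0], "rot": [0, 0, 0]},
    {"dp": [0, 0, 0], "rot": [0, 0, 0]},
    {"dp": [0, 0, 0], "rot": [0, 0, 0]},
  ],
  hand=0,
)

```text
clock: 7.07
tool_pos: [655.4, -267.1, 120.1]
eef_rot: [-0.188, 0.662, 0.703, 0.177]
force: [-0.0, 0.8, -0.4]
width: 0.557
```

servo_tool(
  targets=[
    {"dp": [0.775, 0, 0.46], "rot": [0, 0, 0]},
    {"dp": [0.775, 0, 0.46], "rot": [0, 0, 0]},
    {"dp": [0.775, 0, 0.46], "rot": [0, 0, 0]},
    {"dp": [0.775, 0, 0.46], "rot": [0, 0, 0]},
    {"dp": [0.775, 0, 0.46], "rot": [0, 0, 0]},
    {"dp": [0.775, 0, 0.46], "rot": [0, 0, 0]},
    {"dp": [0.775, 0, 0.46], "rot": [0, 0, 0]},
    {"dp": [0.775, 0, 0.46], "rot": [0, 0, 0]},
  ],
)

```text
clock: 7.73
tool_pos: [646.7, -121.9, 118.3]
eef_rot: [-0.188, 0.663, 0.703, 0.177]
force: [-0.2, -0.4, -0.4]
width: 0.999
```

servo_tool(
  targets=[
    {"dp": [0, 0, 0], "rot": [0, 0, 0]},
    {"dp": [0, 0, 0], "rot": [0, 0, 0]},
    {"dp": [0, 0, 0], "rot": [0, 0, 0]},
    {"dp": [0, 0, 0], "rot": [0, 0, 0]},
    {"dp": [0, 0, 0], "rot": [0, 0, 0]},
    {"dp": [0, 0, 0], "rot": [0, 0, 0]},
    {"dp": [0, 0, 0], "rot": [0, 0, 0]},
    {"dp": [0, 0, 0], "rot": [0, 0, 0]},
  ],
  hand=255,
  newtons=30,
)

```text
clock: 8.4
tool_pos: [646.8, -123.6, 118.2]
eef_rot: [-0.188, 0.663, 0.703, 0.177]
force: [0.4, -0.0, -0.2]
width: 0.449
```

servo_tool(
  targets=[
    {"dp": [0, 0, 0], "rot": [0, 0, 0]},
    {"dp": [0, 0, 0], "rot": [0, 0, 0]},
    {"dp": [0, 0, 0], "rot": [0, 0, 0]},
    {"dp": [0, 0, 0], "rot": [0, 0, 0]},
    {"dp": [0, 0, 0], "rot": [0, 0, 0]},
    {"dp": [0, 0, 0], "rot": [0, 0, 0]},
    {"dp": [0, 0, 0], "rot": [0, 0, 0]},
    {"dp": [0, 0, 0], "rot": [0, 0, 0]},
  ],
)

```text
clock: 9.07
tool_pos: [646.8, -123.2, 118.3]
eef_rot: [-0.188, 0.662, 0.703, 0.177]
force: [-0.2, -0.0, 0.4]
width: 0.196
```

servo_tool(
  targets=[
    {"dp": [-0.63, 0, -0.364], "rot": [0, 0, 0]},
    {"dp": [-0.63, 0, -0.364], "rot": [0, 0, 0]},
    {"dp": [-0.63, 0, -0.364], "rot": [0, 0, 0]},
    {"dp": [-0.63, 0, -0.364], "rot": [0, 0, 0]},
    {"dp": [-0.63, 0, -0.364], "rot": [0, 0, 0]},
    {"dp": [-0.63, 0, -0.364], "rot": [0, 0, 0]},
    {"dp": [-0.63, 0, -0.364], "rot": [0, 0, 0]},
  ],
)

```text
clock: 9.65
tool_pos: [652.9, -226.6, 118.3]
eef_rot: [-0.188, 0.663, 0.703, 0.177]
force: [1.7, 2.3, -1.0]
width: 0.194
```

servo_tool(
  targets=[
    {"dp": [-0.63, 0, -0.364], "rot": [0, 0, 0]},
    {"dp": [-0.63, 0, -0.364], "rot": [0, 0, 0]},
    {"dp": [-0.63, 0, -0.364], "rot": [0, 0, 0]},
    {"dp": [-0.5, 0, -0.29], "rot": [0, 0, 0]},
    {"dp": [-0.2, 0, -0.115], "rot": [0, 0, 0]},
    {"dp": [-0.1, 0, -0.058], "rot": [0, 0, 0]},
    {"dp": [0, 0, 0], "rot": [0, 0, 0]},
    {"dp": [0, 0, 0], "rot": [0, 0, 0]},
  ],
)

```text
clock: 10.32
tool_pos: [656.5, -287.2, 118.3]
eef_rot: [-0.188, 0.663, 0.703, 0.177]
force: [-1.3, -1.7, -1.1]
width: 0.194
```

servo_tool(
  targets=[
    {"dp": [-0.1, 0, -0.058], "rot": [0, 0, 0]},
    {"dp": [-0.1, 0, -0.058], "rot": [0, 0, 0]},
    {"dp": [-0.1, 0, -0.058], "rot": [0, 0, 0]},
    {"dp": [-0.1, 0, -0.058], "rot": [0, 0, 0]},
    {"dp": [0, 0, 0], "rot": [0, 0, 0]},
  ],
)

```text
clock: 10.73
tool_pos: [657.0, -296.4, 118.3]
eef_rot: [-0.188, 0.662, 0.703, 0.177]
force: [-1.1, 0.3, -1.3]
width: 0.196
```

servo_tool(
  targets=[
    {"dp": [-0.1, 0, -0.058], "rot": [0, 0, 0]},
    {"dp": [-0.1, 0, -0.058], "rot": [0, 0, 0]},
    {"dp": [0, 0, 0], "rot": [0, 0, 0]},
  ],
)

```text
clock: 10.98
tool_pos: [657.2, -298.8, 118.1]
eef_rot: [-0.191, 0.662, 0.703, 0.178]
force: [-1.3, 7.0, -3.4]
width: 0.192
```

servo_tool(
  targets=[
    {"dp": [0, 0, 0], "rot": [0, 0, 0]},
    {"dp": [0, 0, 0], "rot": [0, 0, 0]},
    {"dp": [0, 0, 0], "rot": [0, 0, 0]},
    {"dp": [0, 0, 0], "rot": [0, 0, 0]},
    {"dp": [0, 0, -0.9], "rot": [0, 0, 0]},
    {"dp": [0, 0, -0.9], "rot": [0, 0, 0]},
    {"dp": [0, 0, -0.9], "rot": [0, 0, 0]},
    {"dp": [0, 0, -0.9], "rot": [0, 0, 0]},
  ],
  hand=0,
)

```text
clock: 11.65
tool_pos: [659.5, -337.3, 181.9]
eef_rot: [-0.188, 0.663, 0.703, 0.177]
force: [0.5, -1.0, 0.1]
width: 0.75
```

servo_tool(
  targets=[
    {"dp": [0, 0, -0.9], "rot": [0, 0, 0]},
    {"dp": [0, 0, -0.9], "rot": [0, 0, 0]},
    {"dp": [0, 0, -0.9], "rot": [0, -0.0333, 0]},
    {"dp": [0, 0, -0.9], "rot": [0, -0.0333, 0]},
    {"dp": [0, 0, -0.9], "rot": [0, -0.0333, 0]},
    {"dp": [0, 0, 0], "rot": [0, -0.0333, 0]},
    {"dp": [0, 0, 0], "rot": [0, -0.0333, 0]},
  ],
)

```text
clock: 12.23
tool_pos: [662.3, -377.8, 264.3]
eef_rot: [0.005, 0.686, 0.728, -0.001]
force: [-0.4, 0.3, -0.5]
width: 0.998
```

servo_tool(
  targets=[
    {"dp": [0, 0, 0], "rot": [0, 0, 0.0385]},
    {"dp": [0, 0, 0], "rot": [0, 0, 0.0385]},
    {"dp": [0, 0, 0], "rot": [0, 0, 0.0385]},
    {"dp": [0, 0, 0], "rot": [0, 0, 0.0385]},
    {"dp": [0, 0, 0], "rot": [0, 0, 0.0385]},
    {"dp": [0, 0, 0], "rot": [0, 0, 0.0385]},
    {"dp": [0, 0, 0], "rot": [0, 0, 0.0385]},
    {"dp": [0, 0, 0], "rot": [0, 0, 0.0385]},
  ],
)

```text
clock: 12.9
tool_pos: [661.8, -376.7, 261.6]
eef_rot: [0.0, 0.947, 0.322, 0.0]
force: [-0.4, 0.6, 1.1]
width: 0.996
```

servo_tool(
  targets=[
    {"dp": [0, 0, 0], "rot": [0, 0, 0.0385]},
    {"dp": [0, 0, 0], "rot": [0, 0, 0.0385]},
    {"dp": [0, 0, 0], "rot": [0, 0, 0.0385]},
    {"dp": [0, 0, 0], "rot": [0, 0, 0.0385]},
    {"dp": [0, 0, 0], "rot": [0, 0, 0.0385]},
    {"dp": [0, 0, 0], "rot": [0, 0, 0]},
    {"dp": [0, 0, 0], "rot": [0, 0, 0]},
  ],
)

```text
clock: 13.48
tool_pos: [661.9, -376.6, 261.5]
eef_rot: [0.0, 1.0, 0.03, 0.0]
force: [-0.0, 0.7, -0.5]
width: 1.0
```

```bash
python3 - <<'E'
from h import *
plan([647,-129,200],3.4)
E
```

```text
clock 13.4833 F [-0.   0.7 -0.5] w 91.0 q [-0.53  0.64  1.1   0.    1.4   0.98]
tcp [ 661.9 -376.6  261.5] yaw 3.48 rot [ 0.0001 -0.0001  0.0004] dp after [-7.0000e-03 -1.2403e+01  7.4000e-02] target tcp [ 647. -129.  260.]
```

servo_tool(
  targets=[
    {"dp": [0, -0.95, 0], "rot": [0, 0, 0]},
    {"dp": [0, -0.95, 0], "rot": [0, 0, 0]},
    {"dp": [0, -0.95, 0], "rot": [0, 0, 0]},
    {"dp": [0, -0.95, 0], "rot": [0, 0, 0]},
    {"dp": [0, -0.95, 0], "rot": [0, 0, 0]},
    {"dp": [0, -0.95, 0], "rot": [0, 0, 0]},
    {"dp": [0, -0.95, 0], "rot": [0, 0, 0]},
    {"dp": [0, -0.95, 0], "rot": [0, 0, 0]},
  ],
)

```text
clock: 14.15
tool_pos: [653.0, -223.3, 261.3]
eef_rot: [0.0, 1.0, 0.03, 0.0]
force: [-0.1, -0.4, -0.7]
width: 1.002
```

servo_tool(
  targets=[
    {"dp": [0, -0.95, 0], "rot": [0, 0, 0]},
    {"dp": [0, -0.95, 0], "rot": [0, 0, 0]},
    {"dp": [0, -0.95, 0], "rot": [0, 0, 0]},
    {"dp": [0, -0.95, 0], "rot": [0, 0, 0]},
    {"dp": [0, -0.95, 0], "rot": [0, 0, 0]},
    {"dp": [0, 0, 0], "rot": [0, 0, 0]},
    {"dp": [0, 0, 0], "rot": [0, 0, 0]},
  ],
)

```text
clock: 14.73
tool_pos: [647.6, -128.7, 261.5]
eef_rot: [0.0, 1.0, 0.03, 0.0]
force: [-0.3, -0.7, 0.5]
width: 1.001
```

```bash
python3 - <<'E'
from h import *
plan([647,-129,200],3.4)
w=snap('wrist','w2.png');u=R.from_euler('z',3.4,degrees=True)
P=u.apply([[x,y,0] for x in(-46,46) for y in (-24,24)])+[647,-129,40]
q=proj(w,P);print(q.round(1).tolist())
c=w['color'].copy()
for a in q: cv2.circle(c,tuple(np.int32(np.round(a))),6,(255,0,255),1)
cv2.imwrite('pics/w2m.png',cv2.resize(c[90:290,130:390],(780,600)))
E
```

```text
clock 14.7333 F [-0.3 -0.7  0.5] w 91.1 q [-0.21  0.47  1.4  -0.    1.27  1.3 ]
tcp [ 647.6 -128.7  261.5] yaw 3.48 rot [ 0.0002 -0.0001  0.0004] dp after [-0.032  0.011  0.074] target tcp [ 647. -129.  260.]
[[277.7, 221.1], [233.2, 221.1], [279.7, 135.3], [231.5, 135.3]]
```

View pics/w2m.png

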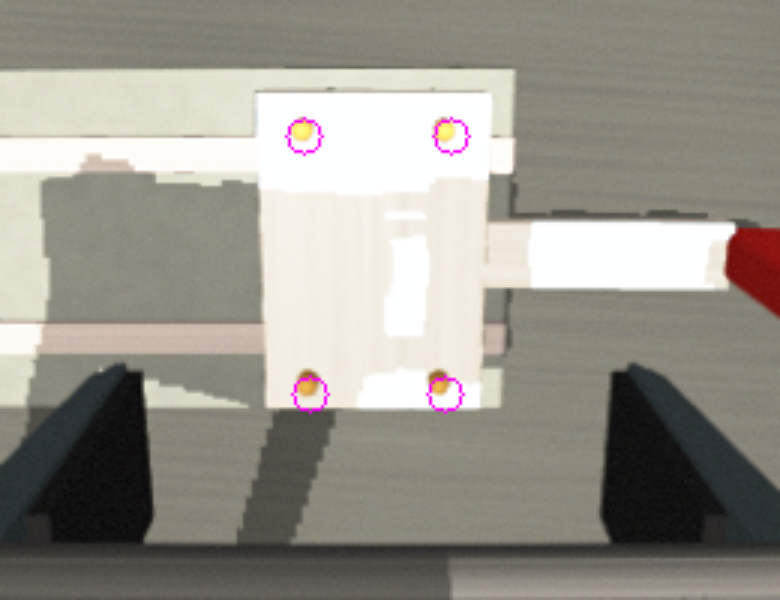

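The four seat pins are at crop pixels (302,130), (444,131), (307,383) and (438,382), a few pixels up and left of the prediction. I segment them next.

```bash
cat >> h.py <<'E'
def fitrect(P,hx=46,hy=24):
    """4 pin points (xy, any order) -> centre, yaw deg, residuals; long axis near +x"""
    P=np.array(P)[:,:2];c=P.mean(0)
    a=0
    for _ in range(5):
        u=np.array([np.cos(a),np.sin(a)]);v=np.array([-u[1],u[0]])
        d=P-c;sx=np.sign(d@u);sy=np.sign(d@v)
        M=np.c_[sx*hx,sy*hy]; a=np.arctan2((M[:,0]*d[:,1]-M[:,1]*d[:,0]).sum(),(M*d).sum())
    u=np.array([np.cos(a),np.sin(a)]);v=np.array([-u[1],u[0]])
    return c,np.degrees(a),np.abs(np.c_[d@u,d@v]).round(1)
E
python3 - <<'E'
from h import *
w=snap('wrist');g=w['color'];hsv=cv2.cvtColor(g,cv2.COLOR_BGR2HSV)
pts=[]
for (x,y) in [(302,130),(444,131),(307,383),(438,382)]:
    X,Y=130+x//3,90+y//3
    s=hsv[Y-8:Y+9,X-8:X+9]; m=((s[...,0]>8)&(s[...,0]<35)&(s[...,1]>90)).astype(np.uint8)
    n,l,stt,ce=cv2.connectedComponentsWithStats(m); k=1+np.argmax(stt[1:,4]); pts.append(ce[k]+[X-8,Y-8]);print(stt[k],pts[-1])
P=onz(w,pts,36);print(P.round(1));print(fitrect(P))
E
```

```text
[ 4  5  7  7 39] [229.12820513 132.87179487]
[ 4  5  6  7 37] [276.54054054 132.91891892]
[ 4  5  7  8 47] [231.19148936 217.38297872]
[ 4  5  7  7 42] [274.92857143 216.95238095]
[[ 693.4 -100.6   36. ]
 [ 696.1 -148.2   36. ]
 [ 602.3 -106.1   36. ]
 [ 605.6 -153.6   36. ]]
(array([ 649.3672343 , -127.12805289]), np.float64(3.4733189345318114), array([[45.5, 23.8],
       [45.4, 23.9],
       [45.7, 23.8],
       [45.3, 23.8]]))
```

servo_tool(
  targets=[
    {"dp": [-1, -0.09, 0], "rot": [0, 0, 0]},
    {"dp": [-1, -0.09, 0], "rot": [0, 0, 0]},
    {"dp": [-1, -0.09, 0], "rot": [0, 0, 0]},
    {"dp": [-1, -0.09, 0], "rot": [0, 0, 0]},
    {"dp": [-1, -0.09, 0], "rot": [0, 0, 0]},
    {"dp": [-1, -0.09, 0], "rot": [0, 0, 0]},
    {"dp": [-1, -0.09, 0], "rot": [0, 0, 0]},
    {"dp": [-1, -0.09, 0], "rot": [0, 0, 0]},
  ],
)

```text
clock: 15.5
tool_pos: [486.1, -125.7, 261.2]
eef_rot: [0.0, 1.0, 0.028, 0.0]
force: [0.5, 0.5, -0.6]
width: 1.001
```

servo_tool(
  targets=[
    {"dp": [-1, -0.09, 0], "rot": [0, 0, 0]},
    {"dp": [-1, -0.09, 0], "rot": [0, 0, 0]},
    {"dp": [-1, -0.09, 0], "rot": [0, 0, 0]},
    {"dp": [0, 0, 0], "rot": [0, 0, -0.0185]},
    {"dp": [0, 0, 0], "rot": [0, 0, 0]},
    {"dp": [0, 0, 0], "rot": [0, 0, 0]},
  ],
)

```text
clock: 16.0
tool_pos: [427.1, -123.6, 261.5]
eef_rot: [0.0, 0.998, 0.057, 0.001]
force: [0.5, -1.0, -0.3]
width: 0.998
```

```bash
cat >> h.py <<'E'
def tray(w,near,z=34,zb=None):
    """blue tray: outline rect at rim height, blob nearest to world xy"""
    bl=blobs(w,*BLUE,z,amin=1500,close=9)
    return sorted(bl,key=lambda o:np.hypot(*(o[0]-near)))
E
python3 - <<'E'
from h import *
plan([426.5,-122.7,25],6.8)
w=snap('wrist','w3.png')
for o in tray(w,(426,-123)): print(o)
cv2.imwrite('pics/w3m.png',w['color'][60:330])
E
```

```text
clock 16.0 F [ 0.5 -1.  -0.3] w 90.8 q [-0.31  0.14  1.89 -0.    1.11  1.15]
tcp [ 427.1 -123.6  261.5] yaw 6.51 rot [ 0.0003 -0.0004 -0.0016] dp after [-0.026 -0.048  8.826] target tcp [ 426.5 -122.7   85. ]
(array([ 427.9, -122.7]), array([106.5,  60.6]), 6.5, [254.0, 175.0])
(array([424.1, -11.7]), array([110.5,  64.3]), -15.8, [149.0, 165.0])
```

View pics/w3m.png

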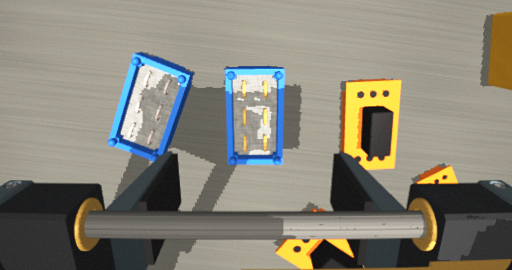

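servo_tool(
  targets=[
    {"dp": [0, 0, 0.99], "rot": [0, 0, 0]},
    {"dp": [0, 0, 0.99], "rot": [0, 0, 0]},
    {"dp": [0, 0, 0.99], "rot": [0, 0, 0]},
    {"dp": [0, 0, 0.99], "rot": [0, 0, 0]},
    {"dp": [0, 0, 0.99], "rot": [0, 0, 0]},
    {"dp": [0, 0, 0.99], "rot": [0, 0, 0]},
    {"dp": [0, 0, 0.99], "rot": [0, 0, 0]},
    {"dp": [0, 0, 0.99], "rot": [0, 0, 0]},
  ],
)

```text
clock: 16.72
tool_pos: [427.7, -123.2, 101.7]
eef_rot: [0.0, 0.998, 0.058, 0.0]
force: [0.2, -0.0, -0.1]
width: 1.0
```

servo_tool(
  targets=[
    {"dp": [0, 0, 0.95], "rot": [0, 0, 0]},
    {"dp": [0, 0, 0], "rot": [0, 0, 0]},
  ],
)

```text
clock: 16.88
tool_pos: [425.7, -122.5, 80.8]
eef_rot: [-0.001, 0.998, 0.058, -0.003]
force: [0.2, -0.6, 0.4]
width: 1.001
```

servo_tool(
  targets=[
    {"dp": [0, 0, 0], "rot": [0, 0, 0]},
    {"dp": [0, 0, 0], "rot": [0, 0, 0]},
    {"dp": [0, 0, 0], "rot": [0, 0, 0]},
    {"dp": [0, 0, 0], "rot": [0, 0, 0]},
    {"dp": [0, 0, 0], "rot": [0, 0, 0]},
    {"dp": [0, 0, 0], "rot": [0, 0, 0]},
    {"dp": [0, 0, 0], "rot": [0, 0, 0]},
    {"dp": [0, 0, 0], "rot": [0, 0, 0]},
  ],
  hand=255,
  newtons=30,
)

```text
clock: 17.55
tool_pos: [427.3, -123.0, 84.6]
eef_rot: [0.0, 0.998, 0.058, 0.001]
force: [0.2, -0.4, 5.8]
width: 0.654
```

servo_tool(
  targets=[
    {"dp": [0, 0, -0.5], "rot": [0, 0, 0]},
    {"dp": [0, 0, -1], "rot": [0, 0, 0]},
    {"dp": [0, 0, -1], "rot": [0, 0, 0]},
    {"dp": [0, 0, -1], "rot": [0, 0, 0]},
    {"dp": [0, 0, -1], "rot": [0, 0, 0]},
    {"dp": [0, 0, -0.5], "rot": [0, 0, 0]},
    {"dp": [0, 0, 0], "rot": [0, 0, 0]},
    {"dp": [0, 0, 0], "rot": [0, 0, 0]},
  ],
)

```text
clock: 18.22
tool_pos: [426.6, -122.7, 183.7]
eef_rot: [0.0, 0.998, 0.058, 0.0]
force: [-1.3, -0.4, -1.8]
width: 0.654
```

```bash
python3 - <<'E'
from h import *
plan([649.4,-127.1,134],3.47)
w=snap('wrist','w4.png');cv2.imwrite('pics/w4m.png',w['color'])
E
```

```text
clock 18.2167 F [-1.3 -0.4 -1.8] w 59.5 q [-0.31  0.22  2.01 -0.    0.91  1.15]
tcp [ 426.6 -122.7  183.7] yaw 6.65 rot [ 0.0001 -0.0001  0.0176] dp after [11.107  0.893 -0.513] target tcp [ 649.4 -127.1  194. ]
```

View pics/w4m.png

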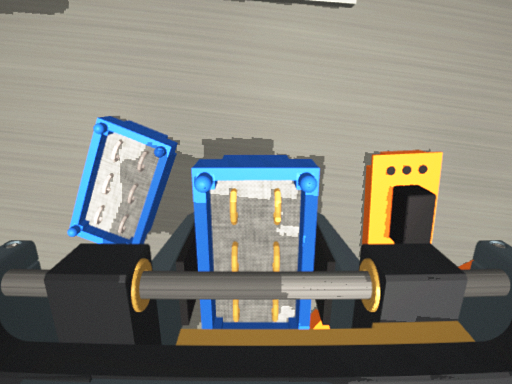

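```bash
cat >> h.py <<'E'
def intool(w,px,tz):
    """pixels -> tool frame xy at tool z"""
    s,p,r=st(); o,d=ray(w,px); o=r.inv().apply(o-p); d=r.inv().apply(d)
    return o+d*((tz-o[2])/d[:,2])[:,None]
E
python3 - <<'E'
from h import *
w=snap('wrist');g=w['color'];print(w['cx'],w['cy'])
print(intool(w,[[204,181],[308,181]],42))
m=mask(g,*BLUE)
for r in (190,200,215,230): 
    x=np.where(m[r,185:330]>0)[0]+185; print(r,x.min(),x.max(),intool(w,[[x.min(),r],[x.max(),r]],50).round(1).tolist())
print('front edge rows',[(c,np.where(m[140:300,c])[0].min()+140) for c in (220,256,290)], intool(w,[[256,168]],50))
for i in range(0,0): pass
print(g[150:185,256].tolist())
E
```

```text
255.17355497399762 189.33814329874727
[[ 47.12883656 -22.97313241  42.        ]
 [ 47.11091239  23.35812965  42.        ]]
190 192 318 [[40.5, -30.3, 50.0], [40.5, 29.8, 50.0]]
200 193 317 [[35.5, -30.1, 50.0], [35.5, 29.6, 50.0]]
215 194 316 [[27.8, -30.0, 50.0], [27.7, 29.5, 50.0]]
230 194 316 [[19.8, -30.5, 50.0], [19.8, 30.0, 50.0]]
front edge rows [(220, np.int64(159)), (256, np.int64(155)), (290, np.int64(159))] [[51.21387237  0.2122721  50.        ]]
[[94, 101, 104], [99, 104, 109], [94, 102, 105], [89, 103, 105], [104, 98, 97], [140, 70, 34], [145, 71, 30], [143, 70, 30], [146, 73, 31], [144, 71, 30], [147, 72, 30], [144, 70, 25], [148, 75, 34], [149, 75, 32], [146, 72, 31], [144, 70, 29], [149, 72, 32], [220, 109, 47], [255, 199, 90], [255, 227, 105], [255, 226, 104], [255, 225, 105], [255, 226, 103], [255, 227, 105], [255, 227, 105], [255, 224, 102], [255, 225, 105], [255, 224, 102], [255, 225, 103], [255, 228, 130], [255, 239, 216], [242, 246, 250], [235, 242, 245], [239, 245, 247], [241, 246, 248]]
```

servo_tool(
  targets=[
    {"dp": [0, 0, -0.25], "rot": [0, 0, 0.0176]},
    {"dp": [1, 0.08, -0.25], "rot": [0, 0, 0]},
    {"dp": [1, 0.08, 0], "rot": [0, 0, 0]},
    {"dp": [1, 0.08, 0], "rot": [0, 0, 0]},
    {"dp": [1, 0.08, 0], "rot": [0, 0, 0]},
    {"dp": [1, 0.08, 0], "rot": [0, 0, 0]},
    {"dp": [1, 0.08, 0], "rot": [0, 0, 0]},
    {"dp": [1, 0.08, 0], "rot": [0, 0, 0]},
  ],
)

```text
clock: 18.98
tool_pos: [567.6, -125.3, 191.9]
eef_rot: [-0.0, 1.0, 0.03, -0.002]
force: [0.2, -0.8, -1.7]
width: 0.656
```

servo_tool(
  targets=[
    {"dp": [1, 0.08, 0], "rot": [0, 0, 0]},
    {"dp": [1, 0.08, 0], "rot": [0, 0, 0]},
    {"dp": [1, 0.08, 0], "rot": [0, 0, 0]},
    {"dp": [1, 0.08, 0], "rot": [0, 0, 0]},
    {"dp": [0.1, 0, 0], "rot": [0, 0, 0]},
    {"dp": [0, 0, 0], "rot": [0, 0, 0]},
    {"dp": [0, 0, 0], "rot": [0, 0, 0]},
  ],
)

```text
clock: 19.57
tool_pos: [648.3, -126.7, 192.1]
eef_rot: [-0.0, 1.0, 0.03, -0.002]
force: [-0.6, -0.1, -1.8]
width: 0.656
```

```bash
python3 - <<'E'
from h import *
plan([649.5,-127.1,70],3.47)
w=snap('wrist','w5.png');g=w['color']
m=mask(g,*BLUE);x=np.where(m[200,185:330]>0)[0]+185;print(x.min(),x.max(), 'edge',[np.where(g[140:200,256,0]>200)[0].min()+140])
E
```

```text
clock 19.5667 F [-0.6 -0.1 -1.8] w 59.7 q [-0.21  0.52  1.49 -0.    1.13  1.3 ]
tcp [ 648.3 -126.7  192.1] yaw 3.49 rot [-0.0003  0.0012  0.0001] dp after [0.059 0.022 3.107] target tcp [ 649.5 -127.1  130. ]
193 316 edge [np.int64(140)]
```

servo_tool(
  targets=[
    {"dp": [0.05, 0.02, 0.8], "rot": [0, 0, 0]},
    {"dp": [0, 0, 0.9], "rot": [0, 0, 0]},
    {"dp": [0, 0, 0.8], "rot": [0, 0, 0]},
    {"dp": [0, 0, 0.6], "rot": [0, 0, 0]},
    {"dp": [0, 0, 0], "rot": [0, 0, 0]},
    {"dp": [0, 0, 0], "rot": [0, 0, 0]},
  ],
)

```text
clock: 20.12
tool_pos: [649.8, -127.3, 131.4]
eef_rot: [-0.0, 1.0, 0.03, -0.001]
force: [-0.1, -0.3, -1.5]
width: 0.658
```

servo_tool(
  targets=[
    {"dp": [0, 0, 0.1], "rot": [0, 0, 0]},
    {"dp": [0, 0, 0.1], "rot": [0, 0, 0]},
    {"dp": [0, 0, 0.1], "rot": [0, 0, 0]},
    {"dp": [0, 0, 0.1], "rot": [0, 0, 0]},
    {"dp": [0, 0, 0], "rot": [0, 0, 0]},
  ],
)

```text
clock: 20.53
tool_pos: [650.4, -127.2, 123.6]
eef_rot: [0.0, 1.0, 0.03, -0.0]
force: [-0.5, 0.2, -1.9]
width: 0.66
```

servo_tool(
  targets=[
    {"dp": [-0.03, 0, 0.1], "rot": [0, 0, 0]},
    {"dp": [0, 0, 0.1], "rot": [0, 0, 0]},
    {"dp": [0, 0, 0], "rot": [0, 0, 0]},
  ],
)

```text
clock: 20.78
tool_pos: [649.6, -127.2, 119.3]
eef_rot: [-0.0, 1.0, 0.03, -0.0]
force: [-0.9, -0.3, -1.5]
width: 0.655
```

servo_tool(
  targets=[
    {"dp": [0, 0, 0.1], "rot": [0, 0, 0]},
    {"dp": [0, 0, 0.1], "rot": [0, 0, 0]},
    {"dp": [0, 0, 0], "rot": [0, 0, 0]},
  ],
)

```text
clock: 21.03
tool_pos: [649.7, -127.2, 115.2]
eef_rot: [-0.0, 1.0, 0.03, -0.0]
force: [0.1, -0.3, -2.5]
width: 0.658
```

servo_tool(
  targets=[
    {"dp": [0, 0, 0.1], "rot": [0, 0, 0]},
    {"dp": [0, 0, 0], "rot": [0, 0, 0]},
  ],
)

```text
clock: 21.2
tool_pos: [649.9, -127.3, 114.6]
eef_rot: [0.0, 1.0, 0.03, 0.0]
force: [-2.2, 0.1, 2.9]
width: 0.655
```

servo_tool(
  targets=[
    {"dp": [0, 0, 0], "rot": [0, 0, 0]},
    {"dp": [0, 0, 0], "rot": [0, 0, 0]},
    {"dp": [0, 0, 0], "rot": [0, 0, 0]},
    {"dp": [0, 0, 0], "rot": [0, 0, 0]},
    {"dp": [0, 0, -0.5], "rot": [0, 0, 0]},
    {"dp": [0, 0, -1], "rot": [0, 0, 0]},
    {"dp": [0, 0, -1], "rot": [0, 0, 0]},
    {"dp": [0, 0, -1], "rot": [0, 0, 0]},
  ],
  hand=0,
)

```text
clock: 21.87
tool_pos: [650.0, -127.3, 185.1]
eef_rot: [0.0, 1.0, 0.03, 0.0]
force: [0.2, -0.8, 0.2]
width: 1.001
```

servo_tool(
  targets=[
    {"dp": [0, 0, -1], "rot": [0, 0, 0]},
    {"dp": [0, 0, -1], "rot": [0, 0, 0]},
    {"dp": [0, 0, -1], "rot": [0, 0, 0]},
    {"dp": [0, 0, -0.85], "rot": [0, 0, 0]},
    {"dp": [0, 0, 0], "rot": [0, 0, 0]},
    {"dp": [0, 0, 0], "rot": [0, 0, 0]},
  ],
)

```text
clock: 22.37
tool_pos: [650.2, -127.3, 262.0]
eef_rot: [0.0, 1.0, 0.03, 0.001]
force: [0.1, -0.2, -2.0]
width: 1.001
```

```bash
python3 - <<'E'
from h import *
plan([422.6,-9.7,202],-15.7)
w=snap('wrist','w6.png');
for o in tray(w,(649,-127),z=64)[:2]: print(o)
cv2.imwrite('pics/w6m.png',cv2.resize(w['color'][60:300,130:390],(650,600)))
E
```

```text
clock 22.3667 F [ 0.1 -0.2 -2. ] w 91.0 q [-0.21  0.48  1.4  -0.    1.27  1.3 ]
tcp [ 650.2 -127.3  262. ] yaw 3.48 rot [ 1.000e-04 -8.000e-04  1.066e-01] dp after [-1.2545e+01 -2.5840e+00  1.0000e-03] target tcp [422.6  -9.7 262. ]
(array([ 649.9, -126.6]), array([107.3,  59.7]), 3.5, [255.0, 183.0])
```

View pics/w6m.png

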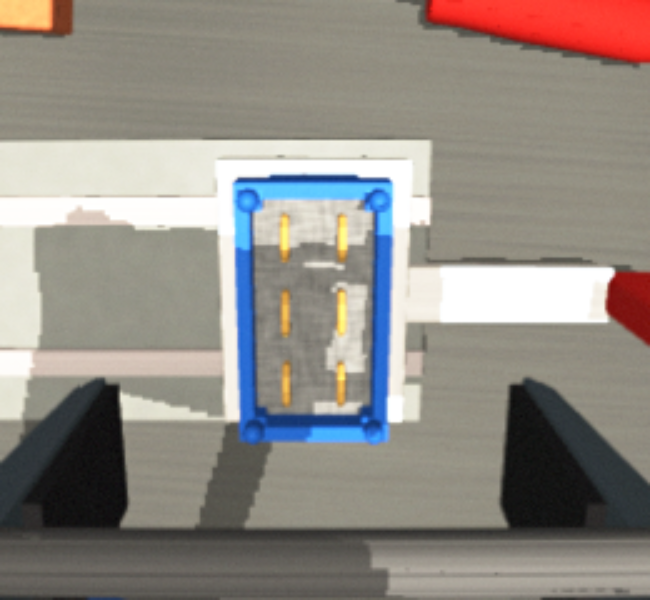

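Tray 1 sits square on the sled. Next, tray 2, moving x first to stay clear of the hood.

servo_tool(
  targets=[
    {"dp": [-1, 0, 0], "rot": [0, 0, 0]},
    {"dp": [-1, 0, 0], "rot": [0, 0, 0]},
    {"dp": [-1, 0, 0], "rot": [0, 0, 0]},
    {"dp": [-1, 0, 0], "rot": [0, 0, 0]},
    {"dp": [-1, 0, 0], "rot": [0, 0, 0]},
    {"dp": [-1, -0.5, 0], "rot": [0, 0, 0]},
    {"dp": [-1, -1, 0], "rot": [0, 0, 0]},
    {"dp": [-1, -1, 0], "rot": [0, 0, 0]},
  ],
)

```text
clock: 23.08
tool_pos: [485.3, -86.9, 259.0]
eef_rot: [-0.0, 1.0, 0.03, -0.002]
force: [0.2, 0.6, -0.5]
width: 1.001
```

servo_tool(
  targets=[
    {"dp": [-1, -1, 0], "rot": [0, 0, 0]},
    {"dp": [-1, -1, 0], "rot": [0, 0, 0]},
    {"dp": [-1, -1, 0], "rot": [0, 0, 0]},
    {"dp": [0, -1, 0], "rot": [0, 0, 0]},
    {"dp": [0, 0, 0], "rot": [0, 0, 0.0355]},
    {"dp": [0, 0, 0], "rot": [0, 0, 0.0355]},
    {"dp": [0, 0, 0], "rot": [0, 0, 0.0355]},
    {"dp": [0, 0, 0], "rot": [0, 0, 0]},
  ],
)

```text
clock: 23.75
tool_pos: [421.6, -10.7, 259.5]
eef_rot: [0.0, 0.991, -0.137, -0.001]
force: [-0.7, 0.2, -0.8]
width: 0.999
```

servo_tool(
  targets=[
    {"dp": [0, 0, 0], "rot": [0, 0, 0]},
  ],
)

```text
clock: 23.83
tool_pos: [421.8, -10.8, 259.7]
eef_rot: [0.0, 0.991, -0.135, -0.001]
force: [-0.4, 1.0, 0.5]
width: 0.997
```

```bash
python3 - <<'E'
from h import *
w=snap('wrist','w7.png');
for o in tray(w,(423,-10)): print(o)
o=tray(w,(423,-10))[0]; plan([o[0][0]-0.9,o[0][1],24],o[2])
E
```

```text
(array([423.7,  -9.2]), array([106. ,  60.5]), -15.8, [254.0, 174.0])
(array([450.4, 234.6]), array([99.3, 76.4]), 72.8, [31.0, 213.0])
clock 23.8833 F [ 0.1 -0.4 -0. ] w 91.1 q [-0.05  0.11  1.94 -0.    1.1   1.79]
tcp [422.  -10.9 259.9] yaw -15.54 rot [0.0002 0.0006 0.0014] dp after [ 0.015 -0.092  8.795] target tcp [422.8  -9.2  84. ]
```

servo_tool(
  targets=[
    {"dp": [0, -0.09, 0.99], "rot": [0, 0, 0]},
    {"dp": [0, 0, 0.99], "rot": [0, 0, 0]},
    {"dp": [0, 0, 0.99], "rot": [0, 0, 0]},
    {"dp": [0, 0, 0.99], "rot": [0, 0, 0]},
    {"dp": [0, 0, 0.99], "rot": [0, 0, 0]},
    {"dp": [0, 0, 0.99], "rot": [0, 0, 0]},
    {"dp": [0, 0, 0.99], "rot": [0, 0, 0]},
    {"dp": [0, 0, 0.99], "rot": [0, 0, 0]},
  ],
)

```text
clock: 24.55
tool_pos: [422.7, -9.3, 101.2]
eef_rot: [0.0, 0.991, -0.136, -0.0]
force: [-0.5, -0.8, 0.5]
width: 0.998
```

servo_tool(
  targets=[
    {"dp": [0, 0, 0.86], "rot": [0, 0, 0]},
    {"dp": [0, 0, 0], "rot": [0, 0, 0]},
  ],
)

```text
clock: 24.72
tool_pos: [420.8, -9.2, 82.4]
eef_rot: [0.0, 0.991, -0.136, -0.004]
force: [-0.3, -0.4, -0.4]
width: 0.998
```

servo_tool(
  targets=[
    {"dp": [0, 0, 0], "rot": [0, 0, 0]},
    {"dp": [0, 0, 0], "rot": [0, 0, 0]},
    {"dp": [0, 0, 0], "rot": [0, 0, 0]},
    {"dp": [0, 0, 0], "rot": [0, 0, 0]},
    {"dp": [0, 0, 0], "rot": [0, 0, 0]},
    {"dp": [0, 0, 0], "rot": [0, 0, 0]},
    {"dp": [0, 0, 0], "rot": [0, 0, 0]},
    {"dp": [0, 0, 0], "rot": [0, 0, 0]},
  ],
  hand=255,
)

```text
clock: 25.38
tool_pos: [423.4, -9.2, 85.9]
eef_rot: [0.0, 0.991, -0.136, 0.001]
force: [-0.3, -0.4, 6.8]
width: 0.655
```

servo_tool(
  targets=[
    {"dp": [0, 0, -0.5], "rot": [0, 0, 0]},
    {"dp": [0, 0, -1], "rot": [0, 0, 0]},
    {"dp": [0, 0, -1], "rot": [0, 0, 0]},
    {"dp": [0, 0, -1], "rot": [0, 0, 0]},
    {"dp": [0, 0, -1], "rot": [0, 0, 0]},
    {"dp": [0, 0, -1], "rot": [0, 0, 0]},
    {"dp": [0, 0, -0.5], "rot": [0, 0, 0]},
    {"dp": [0, 0, 0], "rot": [0, 0, 0]},
  ],
)

```text
clock: 26.05
tool_pos: [424.0, -9.1, 207.2]
eef_rot: [-0.0, 0.991, -0.137, 0.003]
force: [0.1, 1.2, -0.5]
width: 0.657
```

servo_tool(
  targets=[
    {"dp": [0, 0, 0], "rot": [0, 0, -0.0355]},
    {"dp": [0, 0, 0], "rot": [0, 0, -0.0355]},
    {"dp": [0, 0, 0], "rot": [0, 0, -0.0347]},
    {"dp": [0, 0, 0], "rot": [0, 0, 0]},
    {"dp": [0, 0, 0], "rot": [0, 0, 0]},
  ],
)

```text
clock: 26.47
tool_pos: [422.4, -9.1, 204.3]
eef_rot: [-0.0, 1.0, 0.028, -0.001]
force: [0.5, 0.4, -2.2]
width: 0.654
```

```bash
cat >> h.py <<'E'
def held(w):
    g=w['color'];m=mask(g,*BLUE)
    x=np.where(m[215,180:335]>0)[0]+180
    e=[np.where((g[145:185,c,0]>190)&(g[145:185,c,0].astype(int)-g[145:185,c,2]>90))[0].min()+144.5 for c in (245,256,267)]
    print('held: y edges',intool(w,[[x.min(),215],[x.max(),215]],50)[:,1].round(1),'front x (52 nominal)',intool(w,[[256,np.median(e)]],50)[0,0].round(1),e)
E
python3 - <<'E'
from h import *
plan([649.6,-127.2,160],3.48)
w=snap('wrist','w8.png');held(w)
E
```

```text
clock 26.4667 F [ 0.5  0.4 -2.2] w 59.6 q [-0.05  0.17  2.02 -0.    0.95  1.47]
tcp [422.4  -9.1 204.3] yaw 3.18 rot [-0.      0.0006 -0.0017] dp after [10.981  6.584 -0.785] target tcp [ 649.6 -127.2  220. ]
held: y edges [-30.1  29.2] front x (52 nominal) 51.7 [np.float64(166.5), np.float64(166.5), np.float64(166.5)]
```

servo_tool(
  targets=[
    {"dp": [0, 1, 0], "rot": [0, 0, -0.0017]},
    {"dp": [0, 1, 0], "rot": [0, 0, 0]},
    {"dp": [0.98, 1, 0], "rot": [0, 0, 0]},
    {"dp": [1, 1, 0], "rot": [0, 0, 0]},
    {"dp": [1, 1, 0], "rot": [0, 0, 0]},
    {"dp": [1, 1, 0], "rot": [0, 0, 0]},
    {"dp": [1, 0.58, 0], "rot": [0, 0, 0]},
    {"dp": [1, 0, 0], "rot": [0, 0, 0]},
  ],
)

```text
clock: 27.18
tool_pos: [551.6, -135.2, 204.5]
eef_rot: [0.0, 1.0, 0.029, -0.0]
force: [1.2, -0.7, -1.6]
width: 0.655
```

servo_tool(
  targets=[
    {"dp": [1, 0, 0], "rot": [0, 0, 0]},
    {"dp": [1, 0, 0], "rot": [0, 0, 0]},
    {"dp": [1, 0, 0], "rot": [0, 0, 0]},
    {"dp": [1, 0, 0], "rot": [0, 0, 0]},
    {"dp": [1, 0, 0], "rot": [0, 0, 0]},
    {"dp": [0, 0, 0], "rot": [0, 0, 0]},
    {"dp": [0, 0, 0], "rot": [0, 0, 0]},
    {"dp": [0, 0, 0], "rot": [0, 0, 0]},
  ],
)

```text
clock: 27.85
tool_pos: [649.5, -126.4, 204.3]
eef_rot: [-0.0, 1.0, 0.031, -0.001]
force: [0.3, 0.0, -1.0]
width: 0.652
```

```bash
python3 - <<'E'
from h import *
plan([649.6,-127.2,102],3.48)
w=snap('wrist','w9.png');held(w)
E
```

```text
clock 27.85 F [ 0.3  0.  -1. ] w 59.4 q [-0.21  0.52  1.48 -0.    1.15  1.3 ]
tcp [ 649.5 -126.4  204.3] yaw 3.59 rot [-0.0001  0.0007  0.0006] dp after [1.000e-03 3.800e-02 2.114e+00] target tcp [ 649.6 -127.2  162. ]
held: y edges [-30.1  29.2] front x (52 nominal) 62.2 [np.float64(144.5), np.float64(144.5), np.float64(144.5)]
```

servo_tool(
  targets=[
    {"dp": [0, 0.04, 0.7], "rot": [0, 0, 0.0006]},
    {"dp": [0, 0, 0.7], "rot": [0, 0, 0]},
    {"dp": [0, 0, 0.6], "rot": [0, 0, 0]},
    {"dp": [0, 0, 0], "rot": [0, 0, 0]},
    {"dp": [0, 0, 0], "rot": [0, 0, 0]},
  ],
)

```text
clock: 28.32
tool_pos: [649.6, -127.3, 164.6]
eef_rot: [-0.0, 1.0, 0.031, -0.001]
force: [0.3, 0.2, -0.4]
width: 0.653
```

servo_tool(
  targets=[
    {"dp": [0, 0, 0.1], "rot": [0, 0, 0]},
    {"dp": [0, 0, 0.1], "rot": [0, 0, 0]},
    {"dp": [0, 0, 0.1], "rot": [0, 0, 0]},
    {"dp": [0, 0, 0], "rot": [0, 0, 0]},
  ],
)

```text
clock: 28.65
tool_pos: [650.3, -127.3, 159.2]
eef_rot: [0.0, 1.0, 0.031, 0.0]
force: [1.1, -0.2, -1.4]
width: 0.661
```

servo_tool(
  targets=[
    {"dp": [0, 0, 0.1], "rot": [0, 0, 0]},
    {"dp": [0, 0, 0.1], "rot": [0, 0, 0]},
    {"dp": [0, 0, 0.1], "rot": [0, 0, 0]},
    {"dp": [0, 0, 0], "rot": [0, 0, 0]},
  ],
)

```text
clock: 28.98
tool_pos: [650.1, -127.3, 152.6]
eef_rot: [-0.0, 1.0, 0.031, -0.0]
force: [-0.8, -0.6, -1.7]
width: 0.659
```

servo_tool(
  targets=[
    {"dp": [0, 0, 0.1], "rot": [0, 0, 0]},
    {"dp": [0, 0, 0.1], "rot": [0, 0, 0]},
    {"dp": [0, 0, 0], "rot": [0, 0, 0]},
  ],
)

```text
clock: 29.23
tool_pos: [650.5, -127.4, 150.0]
eef_rot: [0.0, 1.0, 0.031, 0.0]
force: [-1.5, -0.0, 3.1]
width: 0.658
```

servo_tool(
  targets=[
    {"dp": [0, 0, 0.05], "rot": [0, 0, 0]},
    {"dp": [0, 0, 0], "rot": [0, 0, 0]},
  ],
)

```text
clock: 29.4
tool_pos: [650.5, -127.4, 149.9]
eef_rot: [0.0, 1.0, 0.031, 0.001]
force: [-2.9, 0.8, 7.2]
width: 0.661
```

servo_tool(
  targets=[
    {"dp": [0, 0, 0], "rot": [0, 0, 0]},
    {"dp": [0, 0, 0], "rot": [0, 0, 0]},
    {"dp": [0, 0, 0], "rot": [0, 0, 0]},
    {"dp": [0, 0, 0], "rot": [0, 0, 0]},
    {"dp": [0, 0, -0.5], "rot": [0, 0, 0]},
    {"dp": [0, 0, -1], "rot": [0, 0, 0]},
    {"dp": [0, 0, -1], "rot": [0, 0, 0]},
    {"dp": [0, 0, -1], "rot": [0, 0, 0]},
  ],
  hand=0,
)

```text
clock: 30.07
tool_pos: [650.4, -127.3, 219.4]
eef_rot: [0.0, 1.0, 0.031, -0.0]
force: [-0.1, 1.0, -0.1]
width: 1.001
```

servo_tool(
  targets=[
    {"dp": [0, 0, -1], "rot": [0, 0, 0]},
    {"dp": [0, 0, -1], "rot": [0, 0, 0]},
    {"dp": [0, 0, 0], "rot": [0, 0, 0]},
    {"dp": [0, 0, 0], "rot": [0, 0, 0]},
  ],
)

```text
clock: 30.4
tool_pos: [650.8, -127.4, 259.7]
eef_rot: [0.0, 1.0, 0.031, 0.002]
force: [-0.2, -0.3, 0.1]
width: 1.002
```

```bash
python3 - <<'E'
from h import *
w=snap('wrist','w10.png')
print(tray(w,(649,-127),z=98)[:2])
b=snap('top','t1.png')
for o in blobs(b,*BLUE,34)[:5]+blobs(b,*OR,16)[:4]: print(o)
plan([428.8,253.2,202],3.5)
E
```

```text
[(array([ 651.8, -126.9]), array([111. ,  59.9]), 3.5, [255.0, 193.0])]
(array([428.8, 253.2]), array([105.2,  64.8]), 11.3, [167.0, 229.0])
(array([600.8, 699.7]), array([162.1, 138.9]), -0.0, [19.0, 171.0])
(array([ 676.5, -418.3]), array([96. , 44.1]), 81.9, [391.0, 145.0])
(array([ 241.8, -264.9]), array([98. , 77.4]), 60.1, [350.0, 292.0])
(array([ 345.5, -369.1]), array([78.7, 46.2]), 36.3, [380.0, 256.0])
(array([ 428.6, -263.8]), array([103.6,  45.6]), 9.8, [346.0, 229.0])
(array([ 690.8, -757.7]), array([217.1, 123.6]), -13.9, [495.0, 140.0])
clock 30.5 F [-0.2 -0.1 -0.3] w 91.0 q [-0.21  0.48  1.4  -0.    1.26  1.3 ]
tcp [ 649.8 -127.2  257.2] yaw 3.53 rot [-0.0001  0.0006  0.0002] dp after [ -9.87  -19.659  -0.242] target tcp [428.8 253.2 262. ]
```

servo_tool(
  targets=[
    {"dp": [-1, 0, -0.2], "rot": [0, 0, 0]},
    {"dp": [-1, 0, 0], "rot": [0, 0, 0]},
    {"dp": [-1, 0, 0], "rot": [0, 0, 0]},
    {"dp": [-1, 0, 0], "rot": [0, 0, 0]},
    {"dp": [-1, 0, 0], "rot": [0, 0, 0]},
    {"dp": [-1, -0.5, 0], "rot": [0, 0, 0]},
    {"dp": [-1, -1, 0], "rot": [0, 0, 0]},
    {"dp": [-1, -1, 0], "rot": [0, 0, 0]},
  ],
)

```text
clock: 31.17
tool_pos: [485.9, -87.1, 260.5]
eef_rot: [-0.0, 1.0, 0.03, -0.002]
force: [0.1, 0.1, -0.7]
width: 0.997
```

servo_tool(
  targets=[
    {"dp": [-1, -1, 0], "rot": [0, 0, 0]},
    {"dp": [-0.87, -1, 0], "rot": [0, 0, 0]},
    {"dp": [0, -1, 0], "rot": [0, 0, 0]},
    {"dp": [0, -1, 0], "rot": [0, 0, 0]},
    {"dp": [0, -1, 0], "rot": [0, 0, 0]},
    {"dp": [0, -1, 0], "rot": [0, 0, 0]},
    {"dp": [0, -1, 0], "rot": [0, 0, 0]},
    {"dp": [0, -1, 0], "rot": [0, 0, 0]},
  ],
)

```text
clock: 31.83
tool_pos: [439.5, 70.9, 260.8]
eef_rot: [0.0, 1.0, 0.031, -0.001]
force: [-0.3, -0.1, -1.4]
width: 1.0
```

servo_tool(
  targets=[
    {"dp": [0, -1, 0], "rot": [0, 0, 0]},
    {"dp": [0, -1, 0], "rot": [0, 0, 0]},
    {"dp": [0, -1, 0], "rot": [0, 0, 0]},
    {"dp": [0, -1, 0], "rot": [0, 0, 0]},
    {"dp": [0, -1, 0], "rot": [0, 0, 0]},
    {"dp": [0, -1, 0], "rot": [0, 0, 0]},
    {"dp": [0, -1, 0], "rot": [0, 0, 0]},
    {"dp": [0, -1, 0], "rot": [0, 0, 0]},
  ],
)

```text
clock: 32.5
tool_pos: [429.7, 230.5, 260.7]
eef_rot: [0.001, 1.0, 0.031, -0.001]
force: [0.2, -0.2, 0.5]
width: 1.0
```

servo_tool(
  targets=[
    {"dp": [0, -1, 0], "rot": [0, 0, 0]},
    {"dp": [0, -0.16, 0], "rot": [0, 0, -0.0215]},
    {"dp": [0, 0, 0], "rot": [0, 0, -0.0215]},
    {"dp": [0, 0, 0], "rot": [0, 0, 0]},
    {"dp": [0, 0, 0], "rot": [0, 0, 0]},
  ],
)

```text
clock: 32.92
tool_pos: [428.6, 252.8, 261.0]
eef_rot: [0.001, 0.995, 0.097, -0.001]
force: [0.0, -0.1, 0.1]
width: 1.002
```

```bash
python3 - <<'E'
from h import *
w=snap('wrist','w11.png');t=tray(w,(429,253))
for o in t: print(o)
o=t[0]; plan([o[0][0]-0.9,o[0][1],24],o[2])
E
```

```text
(array([430.3, 256.4]), array([106.1,  60.4]), 11.2, [252.0, 173.0])
clock 32.9667 F [0.4 0.5 0.3] w 90.9 q [ 0.51  0.22  1.78 -0.    1.14  1.89]
tcp [428.8 252.6 261.2] yaw 11.17 rot [ 0.0002  0.0006 -0.0001] dp after [ 0.066 -0.179  8.862] target tcp [429.4 256.4  84. ]
```

servo_tool(
  targets=[
    {"dp": [0.06, -0.18, 0.98], "rot": [0, 0, 0]},
    {"dp": [0, 0, 0.99], "rot": [0, 0, 0]},
    {"dp": [0, 0, 0.99], "rot": [0, 0, 0]},
    {"dp": [0, 0, 0.99], "rot": [0, 0, 0]},
    {"dp": [0, 0, 0.99], "rot": [0, 0, 0]},
    {"dp": [0, 0, 0.99], "rot": [0, 0, 0]},
    {"dp": [0, 0, 0.99], "rot": [0, 0, 0]},
    {"dp": [0, 0, 0.99], "rot": [0, 0, 0]},
  ],
)

```text
clock: 33.63
tool_pos: [429.5, 256.2, 102.9]
eef_rot: [0.0, 0.995, 0.097, -0.0]
force: [0.2, 0.5, 0.2]
width: 1.0
```

servo_tool(
  targets=[
    {"dp": [0, 0, 0.95], "rot": [0, 0, 0]},
    {"dp": [0, 0, 0], "rot": [0, 0, 0]},
  ],
)

```text
clock: 33.8
tool_pos: [427.7, 255.2, 81.8]
eef_rot: [0.002, 0.995, 0.097, -0.003]
force: [-0.4, -0.5, -0.5]
width: 1.001
```

servo_tool(
  targets=[
    {"dp": [0, 0, 0], "rot": [0, 0, 0]},
    {"dp": [0, 0, 0], "rot": [0, 0, 0]},
    {"dp": [0, 0, 0], "rot": [0, 0, 0]},
    {"dp": [0, 0, 0], "rot": [0, 0, 0]},
    {"dp": [0, 0, 0], "rot": [0, 0, 0]},
    {"dp": [0, 0, 0], "rot": [0, 0, 0]},
    {"dp": [0, 0, 0], "rot": [0, 0, 0]},
    {"dp": [0, 0, 0], "rot": [0, 0, 0]},
  ],
  hand=255,
)

```text
clock: 34.47
tool_pos: [430.0, 256.8, 85.8]
eef_rot: [-0.0, 0.995, 0.098, 0.001]
force: [-0.7, -1.2, 6.5]
width: 0.657
```

servo_tool(
  targets=[
    {"dp": [0, 0, -0.5], "rot": [0, 0, 0]},
    {"dp": [0, 0, -1], "rot": [0, 0, 0]},
    {"dp": [0, 0, -1], "rot": [0, 0, 0]},
    {"dp": [0, 0, -1], "rot": [0, 0, 0]},
    {"dp": [0, 0, -1], "rot": [0, 0, 0]},
    {"dp": [0, 0, -1], "rot": [0, 0, 0]},
    {"dp": [0, 0, -1], "rot": [0, 0, 0]},
    {"dp": [0, 0, -0.5], "rot": [0, 0, 0]},
  ],
)

```text
clock: 35.13
tool_pos: [430.1, 257.1, 227.6]
eef_rot: [-0.001, 0.995, 0.098, 0.002]
force: [0.8, 1.0, -1.2]
width: 0.652
```

servo_tool(
  targets=[
    {"dp": [0, 0, 0], "rot": [0, 0, 0.0215]},
    {"dp": [0, 0, 0], "rot": [0, 0, 0.0215]},
    {"dp": [0, 0, 0], "rot": [0, 0, 0]},
    {"dp": [0, 0, 0], "rot": [0, 0, 0]},
  ],
)

```text
clock: 35.47
tool_pos: [429.2, 256.6, 224.6]
eef_rot: [0.0, 0.999, 0.032, -0.0]
force: [-0.2, 0.6, -1.6]
width: 0.657
```

```bash
python3 - <<'E'
from h import *
plan([649.7,-127.3,154],3.5)
w=snap('wrist','w12.png');held(w)
E
```

```text
clock 35.4667 F [-0.2  0.6 -1.6] w 59.8 q [ 0.52  0.26  1.84 -0.    1.05  2.02]
tcp [429.2 256.6 224.6] yaw 3.63 rot [0.0002 0.0003 0.0007] dp after [ 9.832 19.83   0.531] target tcp [ 649.7 -127.3  214. ]
held: y edges [-30.1  29.3] front x (52 nominal) 51.7 [np.float64(166.5), np.float64(166.5), np.float64(167.5)]
```

Same hold as before. Carry it to the stack, y first.

servo_tool(
  targets=[
    {"dp": [0, 1, 0], "rot": [0, 0, 0.0007]},
    {"dp": [0, 1, 0], "rot": [0, 0, 0]},
    {"dp": [0, 1, 0], "rot": [0, 0, 0]},
    {"dp": [0, 1, 0], "rot": [0, 0, 0]},
    {"dp": [0, 1, 0], "rot": [0, 0, 0]},
    {"dp": [0, 1, 0], "rot": [0, 0, 0]},
    {"dp": [0, 1, 0], "rot": [0, 0, 0]},
    {"dp": [0, 1, 0], "rot": [0, 0, 0]},
  ],
)

```text
clock: 36.18
tool_pos: [438.9, 96.0, 224.7]
eef_rot: [0.0, 1.0, 0.03, -0.0]
force: [0.2, 1.0, -1.7]
width: 0.661
```

servo_tool(
  targets=[
    {"dp": [0, 1, 0], "rot": [0, 0, 0]},
    {"dp": [0, 1, 0], "rot": [0, 0, 0]},
    {"dp": [0, 1, 0], "rot": [0, 0, 0]},
    {"dp": [0, 1, 0], "rot": [0, 0, 0]},
    {"dp": [0, 1, 0], "rot": [0, 0, 0]},
    {"dp": [0, 1, 0], "rot": [0, 0, 0]},
    {"dp": [0, 1, 0], "rot": [0, 0, 0]},
    {"dp": [0, 1, 0], "rot": [0, 0, 0]},
  ],
)

```text
clock: 36.85
tool_pos: [448.4, -63.7, 224.7]
eef_rot: [-0.0, 1.0, 0.03, -0.0]
force: [0.4, 0.0, -1.0]
width: 0.656
```

servo_tool(
  targets=[
    {"dp": [1, 1, 0], "rot": [0, 0, 0]},
    {"dp": [1, 1, 0], "rot": [0, 0, 0]},
    {"dp": [1, 1, 0], "rot": [0, 0, 0]},
    {"dp": [1, 0.83, 0], "rot": [0, 0, 0]},
    {"dp": [1, 0, 0], "rot": [0, 0, 0]},
    {"dp": [1, 0, 0], "rot": [0, 0, 0]},
    {"dp": [1, 0, 0], "rot": [0, 0, 0]},
    {"dp": [1, 0, 0], "rot": [0, 0, 0]},
  ],
)

```text
clock: 37.52
tool_pos: [613.7, -129.8, 224.2]
eef_rot: [-0.0, 1.0, 0.03, -0.001]
force: [0.1, 0.4, -2.0]
width: 0.657
```

servo_tool(
  targets=[
    {"dp": [1, 0, 0], "rot": [0, 0, 0]},
    {"dp": [0.83, 0, 0], "rot": [0, 0, 0]},
    {"dp": [0, 0, 0], "rot": [0, 0, 0]},
    {"dp": [0, 0, 0], "rot": [0, 0, 0]},
    {"dp": [0, 0, 0], "rot": [0, 0, 0]},
  ],
)

```text
clock: 37.93
tool_pos: [648.5, -127.4, 224.3]
eef_rot: [-0.0, 1.0, 0.03, -0.001]
force: [0.3, 1.3, -2.0]
width: 0.653
```

```bash
python3 - <<'E'
from h import *
plan([649.7,-127.3,137],3.5)
w=snap('wrist','w13.png');held(w)
E
```

```text
clock 37.9333 F [ 0.3  1.3 -2. ] w 59.5 q [-0.21  0.5   1.45 -0.    1.19  1.3 ]
tcp [ 648.5 -127.4  224.3] yaw 3.44 rot [-0.0001  0.0008 -0.0003] dp after [ 0.062 -0.004  1.363] target tcp [ 649.7 -127.3  197. ]
held: y edges [-30.1  29.2] front x (52 nominal) 62.2 [np.float64(144.5), np.float64(144.5), np.float64(144.5)]
```

servo_tool(
  targets=[
    {"dp": [0.04, 0, 0.6], "rot": [0, 0, 0]},
    {"dp": [0, 0, 0.6], "rot": [0, 0, 0]},
    {"dp": [0, 0, 0.1], "rot": [0, 0, 0]},
    {"dp": [0, 0, 0.1], "rot": [0, 0, 0]},
    {"dp": [0, 0, 0], "rot": [0, 0, 0]},
    {"dp": [0, 0, 0], "rot": [0, 0, 0]},
  ],
)

```text
clock: 38.48
tool_pos: [650.3, -127.5, 197.3]
eef_rot: [0.0, 1.0, 0.03, 0.0]
force: [0.4, 0.1, -2.7]
width: 0.658
```

servo_tool(
  targets=[
    {"dp": [0, 0, 0.1], "rot": [0, 0, 0]},
    {"dp": [0, 0, 0.1], "rot": [0, 0, 0]},
    {"dp": [0, 0, 0], "rot": [0, 0, 0]},
  ],
)

```text
clock: 38.73
tool_pos: [650.1, -127.5, 192.8]
eef_rot: [0.0, 1.0, 0.03, -0.0]
force: [-0.5, -0.4, -2.9]
width: 0.653
```

servo_tool(
  targets=[
    {"dp": [0, 0, 0.1], "rot": [0, 0, 0]},
    {"dp": [0, 0, 0.1], "rot": [0, 0, 0]},
    {"dp": [0, 0, 0], "rot": [0, 0, 0]},
  ],
)

```text
clock: 38.98
tool_pos: [650.0, -127.4, 188.4]
eef_rot: [-0.0, 1.0, 0.03, -0.0]
force: [-0.9, -0.1, -1.5]
width: 0.657
```

servo_tool(
  targets=[
    {"dp": [0, 0, 0.1], "rot": [0, 0, 0]},
    {"dp": [0, 0, 0], "rot": [0, 0, 0]},
  ],
)

```text
clock: 39.15
tool_pos: [650.1, -127.4, 186.6]
eef_rot: [-0.0, 1.0, 0.03, -0.0]
force: [0.0, -0.0, -1.2]
width: 0.656
```

servo_tool(
  targets=[
    {"dp": [0, 0, 0.1], "rot": [0, 0, 0]},
    {"dp": [0, 0, 0], "rot": [0, 0, 0]},
  ],
)

```text
clock: 39.32
tool_pos: [650.1, -127.4, 184.5]
eef_rot: [-0.0, 1.0, 0.03, -0.0]
force: [-0.3, 0.9, -2.5]
width: 0.661
```

servo_tool(
  targets=[
    {"dp": [0, 0, 0.1], "rot": [0, 0, 0]},
    {"dp": [0, 0, 0], "rot": [0, 0, 0]},
  ],
)

```text
clock: 39.48
tool_pos: [650.4, -127.4, 183.8]
eef_rot: [0.0, 1.0, 0.03, 0.0]
force: [-1.3, 0.0, 2.3]
width: 0.656
```

servo_tool(
  targets=[
    {"dp": [0, 0, 0], "rot": [0, 0, 0]},
    {"dp": [0, 0, 0], "rot": [0, 0, 0]},
    {"dp": [0, 0, 0], "rot": [0, 0, 0]},
    {"dp": [0, 0, 0], "rot": [0, 0, 0]},
    {"dp": [0, 0, -0.5], "rot": [0, 0, 0]},
    {"dp": [0, 0, -1], "rot": [0, 0, 0]},
    {"dp": [0, 0, -1], "rot": [0, 0, 0]},
    {"dp": [0, 0, -1], "rot": [0, 0, 0]},
  ],
  hand=0,
)

```text
clock: 40.15
tool_pos: [650.3, -127.4, 254.4]
eef_rot: [0.0, 1.0, 0.03, 0.0]
force: [0.4, 0.1, -0.6]
width: 1.003
```

servo_tool(
  targets=[
    {"dp": [0, 0, -0.4], "rot": [0, 0, 0]},
    {"dp": [-1, 0.5, 0], "rot": [0, 0, 0]},
    {"dp": [-1, 0.5, 0], "rot": [0, 0, 0]},
    {"dp": [-1, 0.5, 0], "rot": [0, 0, 0]},
    {"dp": [-1, 0.5, 0], "rot": [0, 0, 0]},
    {"dp": [-1, 0.5, 0], "rot": [0, 0, 0]},
    {"dp": [-1, 0.5, 0], "rot": [0, 0, 0]},
    {"dp": [-1, 0.5, 0], "rot": [0, 0, 0]},
  ],
)

```text
clock: 40.82
tool_pos: [513.6, -206.0, 260.9]
eef_rot: [0.0, 1.0, 0.03, -0.0]
force: [-0.4, -0.6, -0.1]
width: 1.001
```

servo_tool(
  targets=[
    {"dp": [-1, 0.5, 0], "rot": [0, 0, 0]},
    {"dp": [-1, 0.5, 0], "rot": [0, 0, 0]},
    {"dp": [-1, 0.5, 0], "rot": [0, 0, 0]},
    {"dp": [-1, 0.5, 0], "rot": [0, 0, 0]},
    {"dp": [-0.5, 0.25, 0], "rot": [0, 0, 0]},
    {"dp": [0, 0, 0], "rot": [0, 0, -0.0344]},
    {"dp": [0, 0, 0], "rot": [0, 0, 0]},
    {"dp": [0, 0, 0], "rot": [0, 0, 0]},
  ],
)

```text
clock: 41.48
tool_pos: [427.8, -255.9, 261.1]
eef_rot: [0.0, 0.997, 0.082, 0.0]
force: [-0.1, -0.0, -0.3]
width: 1.0
```

```bash
python3 - <<'E'
from h import *
w=snap('wrist','w14.png')
for o in sorted(blobs(w,(8,150,60),(22,255,255),16,amin=1000),key=lambda o:np.hypot(*(o[0]-[427,-256]))): print(o)
# black grip bar top
g=w['color']; 
plan([427.4,-256,38],9.7)
cv2.imwrite('pics/w14m.png',cv2.resize(g[60:300,130:390],(650,600)))
E
```

```text
(array([ 421.4, -256.7]), array([92.2, 60.9]), 9.3, [254.0, 176.0])
(array([ 526.5, -385.8]), array([88.7, 27.4]), 16.6, [392.0, 102.0])
(array([ 256.2, -444.4]), array([377.4,  73.3]), -80.9, [343.0, 327.0])
clock 41.5333 F [-0.   0.3 -0.2] w 90.9 q [-0.56  0.22  1.78  0.    1.13  0.84]
tcp [ 428.  -255.8  261. ] yaw 9.48 rot [ 0.     -0.0002 -0.0012] dp after [-2.900e-02  5.000e-03  8.151e+00] target tcp [ 427.4 -256.    98. ]
```

View pics/w14m.png

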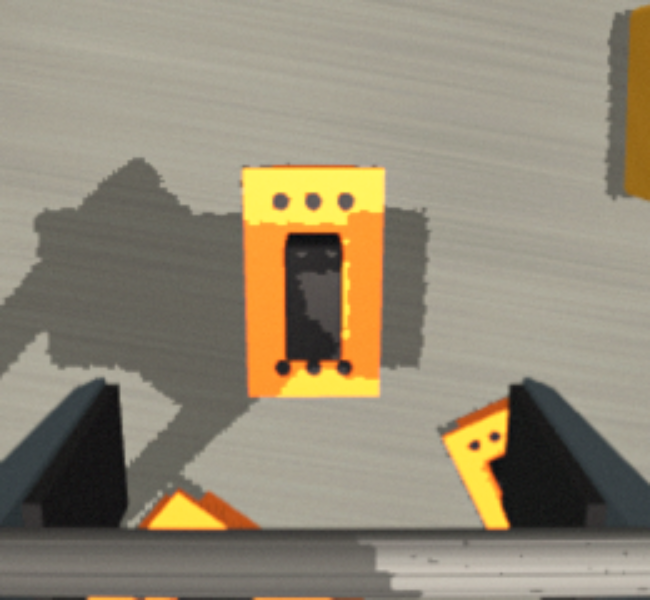

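The cover is directly below: its plate corners are at crop (243,168), (385,167), (380,396) and (248,396), with the black bar in the middle.

```bash
python3 - <<'E'
from h import *
w=snap('wrist')
px=np.array([(243,169),(385,168),(380,396),(248,396)])/2.5+[130,60]
P=onz(w,px,16);print(P.round(1));c=fitrect(P,52,30);print(c)
plan([c[0][0],c[0][1],38],c[1])
E
```

```text
[[ 473.1 -218.    16. ]
 [ 483.4 -277.6   16. ]
 [ 380.8 -295.1   16. ]
 [ 370.7 -234.8   16. ]]
(array([ 426.99252282, -256.37257652]), np.float64(9.543574796365869), array([[51.8, 30.2],
       [52.1, 30.2],
       [52. , 30.5],
       [51.9, 30.6]]))
clock 41.5833 F [ 0.3  0.2 -1. ] w 91.1 q [-0.56  0.22  1.78  0.    1.13  0.84]
tcp [ 428.  -255.7  261. ] yaw 9.52 rot [ 0.     -0.0001 -0.0001] dp after [-0.055  0.024  8.148] target tcp [ 427.  -256.4   98. ]
```

servo_tool(
  targets=[
    {"dp": [-0.055, 0.02, 1], "rot": [0, 0, 0]},
    {"dp": [0, 0, 1], "rot": [0, 0, 0]},
    {"dp": [0, 0, 1], "rot": [0, 0, 0]},
    {"dp": [0, 0, 1], "rot": [0, 0, 0]},
    {"dp": [0, 0, 1], "rot": [0, 0, 0]},
    {"dp": [0, 0, 1], "rot": [0, 0, 0]},
    {"dp": [0, 0, 1], "rot": [0, 0, 0]},
    {"dp": [0, 0, 0.6], "rot": [0, 0, 0]},
  ],
)

```text
clock: 42.25
tool_pos: [426.3, -255.7, 107.0]
eef_rot: [-0.001, 0.997, 0.083, -0.001]
force: [-0.3, 0.3, -0.2]
width: 1.001
```

servo_tool(
  targets=[
    {"dp": [0, 0, 0.3], "rot": [0, 0, 0]},
    {"dp": [0, 0, 0.2], "rot": [0, 0, 0]},
    {"dp": [0, 0, 0], "rot": [0, 0, 0]},
    {"dp": [0, 0, 0], "rot": [0, 0, 0]},
  ],
)

```text
clock: 42.58
tool_pos: [427.0, -256.6, 99.4]
eef_rot: [0.0, 0.996, 0.084, 0.0]
force: [0.1, 1.3, 0.3]
width: 1.002
```

servo_tool(
  targets=[
    {"dp": [0, 0, 0], "rot": [0, 0, 0]},
    {"dp": [0, 0, 0], "rot": [0, 0, 0]},
    {"dp": [0, 0, 0], "rot": [0, 0, 0]},
    {"dp": [0, 0, 0], "rot": [0, 0, 0]},
    {"dp": [0, 0, 0], "rot": [0, 0, 0]},
    {"dp": [0, 0, 0], "rot": [0, 0, 0]},
    {"dp": [0, 0, 0], "rot": [0, 0, 0]},
    {"dp": [0, 0, 0], "rot": [0, 0, 0]},
  ],
  hand=255,
)

```text
clock: 43.25
tool_pos: [426.5, -256.5, 99.0]
eef_rot: [0.0, 0.996, 0.084, -0.0]
force: [-0.4, 0.1, 1.1]
width: 0.449
```

servo_tool(
  targets=[
    {"dp": [0, 0, 0], "rot": [0, 0, 0]},
    {"dp": [0, 0, 0], "rot": [0, 0, 0]},
    {"dp": [0, 0, 0], "rot": [0, 0, 0]},
    {"dp": [0, 0, 0], "rot": [0, 0, 0]},
    {"dp": [0, 0, 0], "rot": [0, 0, 0]},
    {"dp": [0, 0, 0], "rot": [0, 0, 0]},
  ],
)

```text
clock: 43.75
tool_pos: [426.4, -256.4, 98.9]
eef_rot: [-0.0, 0.996, 0.084, -0.0]
force: [-1.0, 0.2, 0.4]
width: 0.262
```

servo_tool(
  targets=[
    {"dp": [0, 0, -0.5], "rot": [0, 0, 0]},
    {"dp": [0, 0, -1], "rot": [0, 0, 0]},
    {"dp": [0, 0, -1], "rot": [0, 0, 0]},
    {"dp": [0, 0, -1], "rot": [0, 0, 0]},
    {"dp": [0, 0, -1], "rot": [0, 0, 0]},
    {"dp": [0, 0, -1], "rot": [0, 0, 0]},
    {"dp": [0, 0, -1], "rot": [0, 0, 0]},
    {"dp": [0, 0, -1], "rot": [0, 0, 0]},
  ],
)

```text
clock: 44.42
tool_pos: [426.1, -256.3, 250.6]
eef_rot: [0.0, 0.996, 0.084, 0.0]
force: [0.1, -0.3, -2.4]
width: 0.262
```

servo_tool(
  targets=[
    {"dp": [0, 0, -1], "rot": [0, 0, 0]},
    {"dp": [0, 0, -0.4], "rot": [0, 0, 0.034]},
    {"dp": [0, 0, 0], "rot": [0, 0, 0]},
    {"dp": [0, 0, 0], "rot": [0, 0, 0]},
  ],
)

```text
clock: 44.75
tool_pos: [426.3, -256.4, 277.4]
eef_rot: [0.0, 1.0, 0.032, 0.0]
force: [-0.1, -0.1, -1.3]
width: 0.26
```

```bash
python3 - <<'E'
from h import *
plan([649.9,-127.3,200],3.5)
w=snap('wrist','w15.png');cv2.imwrite('pics/w15m.png',w['color'][90:330])
E
```

```text
clock 44.75 F [-0.1 -0.1 -1.3] w 23.7 q [-0.56  0.21  1.76 -0.    1.17  0.94]
tcp [ 426.3 -256.4  277.4] yaw 3.61 rot [ 0.0002 -0.0002  0.0006] dp after [11.555 -5.759  0.872] target tcp [ 649.9 -127.3  260. ]
```

View pics/w15m.png

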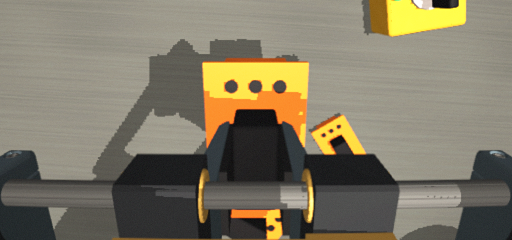

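```bash
python3 - <<'E'
from h import *
w=snap('wrist');g=w['color'];h=cv2.cvtColor(g,cv2.COLOR_BGR2HSV)
col=g[140:180,256].tolist();print([(i+140,c) for i,c in enumerate(col)][5:20])
m=mask(g,(8,150,60),(28,255,255))
for r in (160,175,190):
    x=np.where(m[r,180:330]>0)[0]+180;print(r,x.min(),x.max(),intool(w,[[x.min()-.5,r],[x.max()+.5,r]],83).round(1).tolist())
for r in (151.5,152.5,153.5): print(intool(w,[[256,r]],83)[0].round(1))
E
```

```text
[(145, [87, 96, 96]), (146, [91, 97, 97]), (147, [80, 91, 108]), (148, [35, 79, 160]), (149, [23, 77, 180]), (150, [23, 75, 179]), (151, [26, 85, 194]), (152, [47, 156, 247]), (153, [86, 240, 255]), (154, [85, 237, 255]), (155, [86, 236, 255]), (156, [85, 237, 255]), (157, [81, 235, 255]), (158, [83, 236, 255]), (159, [83, 236, 255])]
160 202 307 [[48.3, -30.8, 83.0], [48.3, 29.6, 83.0]]
175 203 306 [[39.5, -30.7, 83.0], [39.5, 29.5, 83.0]]
190 204 306 [[30.4, -30.5, 83.0], [30.4, 29.9, 83.0]]
[53.2  0.2 83. ]
[52.6  0.2 83. ]
[52.   0.2 83. ]
```

servo_tool(
  targets=[
    {"dp": [0.96, -0.48, 0], "rot": [0, 0, 0.0006]},
    {"dp": [0.96, -0.48, 0], "rot": [0, 0, 0]},
    {"dp": [0.96, -0.48, 0], "rot": [0, 0, 0]},
    {"dp": [0.96, -0.48, 0], "rot": [0, 0, 0]},
    {"dp": [0.96, -0.48, 0], "rot": [0, 0, 0]},
    {"dp": [0.96, -0.48, 0], "rot": [0, 0, 0]},
    {"dp": [0.96, -0.48, 0], "rot": [0, 0, 0]},
    {"dp": [0.96, -0.48, 0], "rot": [0, 0, 0]},
  ],
)

```text
clock: 45.52
tool_pos: [575.7, -170.0, 275.4]
eef_rot: [-0.0, 1.0, 0.03, -0.001]
force: [0.7, -0.3, -1.6]
width: 0.264
```

servo_tool(
  targets=[
    {"dp": [0.96, -0.48, 0], "rot": [0, 0, 0]},
    {"dp": [0.96, -0.48, 0], "rot": [0, 0, 0]},
    {"dp": [0.96, -0.48, 0], "rot": [0, 0, 0]},
    {"dp": [0.96, -0.48, 0], "rot": [0, 0, 0]},
    {"dp": [0, 0, 0], "rot": [0, 0, 0]},
    {"dp": [0, 0, 0], "rot": [0, 0, 0]},
    {"dp": [0, 0, 0], "rot": [0, 0, 0]},
  ],
)

```text
clock: 46.1
tool_pos: [648.9, -128.0, 275.7]
eef_rot: [-0.0, 1.0, 0.03, -0.001]
force: [0.4, -0.2, -0.8]
width: 0.26
```

```bash
python3 - <<'E'
from h import *
plan([649.2,-127.3,185],3.5)
w=snap('wrist','w16.png')
m=mask(w['color'],(8,150,60),(28,255,255))
for r in (160,175): 
    x=np.where(m[r,180:330]>0)[0]+180;print(x.min(),x.max())
print(np.where(m[130:180,245])[0].min()+130)
cv2.imwrite('pics/w16m.png',w['color'][90:330])
E
```

```text
clock 46.1 F [ 0.4 -0.2 -0.8] w 23.6 q [-0.21  0.47  1.37 -0.    1.3   1.3 ]
tcp [ 648.9 -128.   275.7] yaw 3.42 rot [-0.0001  0.0009 -0.0005] dp after [ 0.015 -0.034  1.534] target tcp [ 649.2 -127.3  245. ]
203 307
204 305
148
```

Unchanged in the grip. Lower it: seated is expected at about TCP 231, with first pin contact at 241.

servo_tool(
  targets=[
    {"dp": [0.01, -0.03, 0.5], "rot": [0, 0, -0.0005]},
    {"dp": [0, 0, 0.6], "rot": [0, 0, 0]},
    {"dp": [0, 0, 0.3], "rot": [0, 0, 0]},
    {"dp": [0, 0, 0.1], "rot": [0, 0, 0]},
    {"dp": [0, 0, 0], "rot": [0, 0, 0]},
    {"dp": [0, 0, 0], "rot": [0, 0, 0]},
  ],
)

```text
clock: 46.65
tool_pos: [649.9, -127.5, 247.2]
eef_rot: [0.0, 1.0, 0.03, 0.0]
force: [0.9, -0.1, -2.0]
width: 0.262
```

servo_tool(
  targets=[
    {"dp": [0, 0, 0.1], "rot": [0, 0, 0]},
    {"dp": [0, 0, 0.1], "rot": [0, 0, 0]},
    {"dp": [0, 0, 0.1], "rot": [0, 0, 0]},
    {"dp": [0, 0, 0], "rot": [0, 0, 0]},
  ],
)

```text
clock: 46.98
tool_pos: [649.7, -127.2, 240.6]
eef_rot: [-0.0, 1.0, 0.03, -0.0]
force: [-0.9, 1.0, -2.2]
width: 0.262
```

servo_tool(
  targets=[
    {"dp": [0, 0, 0.1], "rot": [0, 0, 0]},
    {"dp": [0, 0, 0.1], "rot": [0, 0, 0]},
    {"dp": [0, 0, 0], "rot": [0, 0, 0]},
  ],
)

```text
clock: 47.23
tool_pos: [649.7, -127.2, 236.4]
eef_rot: [-0.0, 1.0, 0.03, -0.0]
force: [-0.2, 0.9, -1.6]
width: 0.261
```

servo_tool(
  targets=[
    {"dp": [0, 0, 0.1], "rot": [0, 0, 0]},
    {"dp": [0, 0, 0.1], "rot": [0, 0, 0]},
    {"dp": [0, 0, 0], "rot": [0, 0, 0]},
  ],
)

```text
clock: 47.48
tool_pos: [649.7, -127.2, 232.4]
eef_rot: [-0.0, 1.0, 0.03, -0.0]
force: [-0.0, 0.1, -2.7]
width: 0.261
```

servo_tool(
  targets=[
    {"dp": [0, 0, 0.08], "rot": [0, 0, 0]},
    {"dp": [0, 0, 0], "rot": [0, 0, 0]},
  ],
)

```text
clock: 47.65
tool_pos: [649.8, -127.3, 231.1]
eef_rot: [-0.0, 1.0, 0.03, -0.0]
force: [0.1, -0.4, -1.1]
width: 0.265
```

servo_tool(
  targets=[
    {"dp": [0, 0, 0.06], "rot": [0, 0, 0]},
    {"dp": [0, 0, 0], "rot": [0, 0, 0]},
  ],
)

```text
clock: 47.82
tool_pos: [649.8, -127.3, 230.9]
eef_rot: [0.0, 1.0, 0.03, 0.0]
force: [-0.7, 0.4, 2.7]
width: 0.262
```

servo_tool(
  targets=[
    {"dp": [0, 0, 0], "rot": [0, 0, 0]},
    {"dp": [0, 0, 0], "rot": [0, 0, 0]},
    {"dp": [0, 0, 0], "rot": [0, 0, 0]},
    {"dp": [0, 0, 0], "rot": [0, 0, 0]},
    {"dp": [0, 0, -0.5], "rot": [0, 0, 0]},
    {"dp": [0, 0, -1], "rot": [0, 0, 0]},
    {"dp": [0, 0, -1], "rot": [0, 0, 0]},
    {"dp": [0, 0, -1], "rot": [0, 0, 0]},
  ],
  hand=0,
)

```text
clock: 48.48
tool_pos: [649.9, -127.3, 301.6]
eef_rot: [0.0, 1.0, 0.03, 0.0]
force: [0.0, -0.9, 0.3]
width: 0.817
```

servo_tool(
  targets=[
    {"dp": [0, 0, -1], "rot": [0, 0, 0]},
    {"dp": [0, 0, -0.5], "rot": [0, 0, 0]},
    {"dp": [0, 0, 0], "rot": [0, 0, 0]},
    {"dp": [0, 0, 0], "rot": [0, 0, 0]},
  ],
)

```text
clock: 48.82
tool_pos: [649.8, -127.3, 330.4]
eef_rot: [0.0, 1.0, 0.03, 0.0]
force: [0.4, 0.2, -0.6]
width: 1.0
```

```bash
python3 - <<'E'
from h import *
w=snap('wrist','w17.png');s=snap('scene','s1.png');b=snap('top','t2.png')
a=cv2.resize(w['color'][60:300,130:390],(433,400));q=cv2.resize(s['color'][160:300,220:350],(367,395))
q=cv2.copyMakeBorder(q,0,5,0,0,cv2.BORDER_CONSTANT);cv2.imwrite('pics/m17.png',np.hstack([a,q]))
for o in blobs(b,*BLUE,34)[:5]+blobs(b,*OR,16)[:4]: print(o)
plan([655,-268.8,66],93.4,30)
E
```

```text
(array([600.9, 694.1]), array([161.6, 150.7]), -0.3, [22.0, 171.0])
(array([ 680.6, -418.3]), array([98. , 43.8]), 87.0, [391.0, 145.0])
(array([ 240.1, -267.7]), array([91.5, 77.4]), 60.1, [349.0, 293.0])
(array([ 345.5, -369.1]), array([78.7, 46.2]), 36.3, [380.0, 256.0])
(array([ 690.9, -757.4]), array([217. , 123.2]), -13.9, [495.0, 141.0])
(array([890.1, 437.2]), array([206.6, 118.7]), -89.5, [110.0, 86.0])
clock 48.9667 F [ 0.1  0.4 -0.5] w 90.9 q [-0.21  0.44  1.28 -0.    1.42  1.3 ]
tcp [ 649.4 -127.2  328.4] yaw 3.46 rot [ 0.1296  0.1312 -0.4875] dp after [-12.697  -0.139   4.821] target tcp [ 656.8 -298.7  118. ]
```

View pics/m17.png

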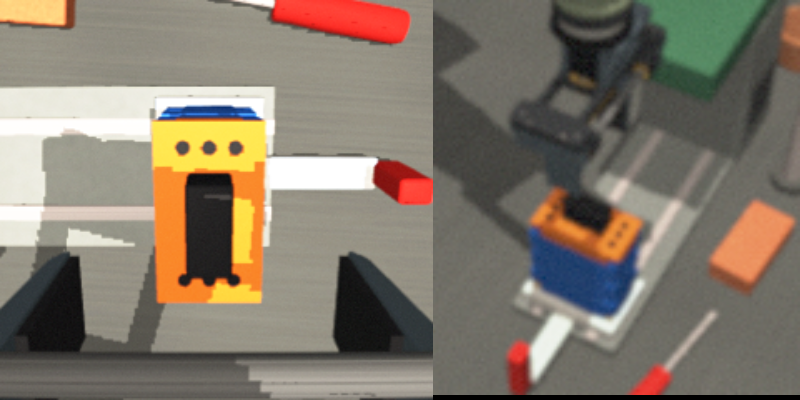

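The stack looks right and the contact heights match. Next I go to the handle, tilted away from the stack.

servo_tool(
  targets=[
    {"dp": [-0.02, 1, 0], "rot": [0, 0, 0]},
    {"dp": [-0.02, 1, 0], "rot": [0, 0, 0]},
    {"dp": [-0.02, 1, 0], "rot": [0, 0, 0]},
    {"dp": [-0.02, 1, 0], "rot": [0, 0, 0]},
    {"dp": [-0.02, 1, 0], "rot": [0, 0, 0]},
    {"dp": [-0.02, 1, 0], "rot": [0, 0, 0]},
    {"dp": [-0.02, 1, 0], "rot": [0, 0, 0]},
    {"dp": [-0.02, 1, 0], "rot": [0, 0, 0]},
  ],
)

```text
clock: 49.63
tool_pos: [656.0, -288.1, 328.5]
eef_rot: [-0.001, 1.0, 0.03, -0.001]
force: [0.6, -0.5, 0.1]
width: 0.998
```

servo_tool(
  targets=[
    {"dp": [0, 1, 0], "rot": [0, 0, 0]},
    {"dp": [0, 1, 0], "rot": [0, 0, 0]},
    {"dp": [0, 1, 0], "rot": [0, 0, 0]},
    {"dp": [0, 0, 0.5], "rot": [0, 0, -0.0385]},
    {"dp": [0, 0, 0.5], "rot": [0, 0, -0.0385]},
    {"dp": [0, 0, 0.5], "rot": [0, 0, -0.0385]},
    {"dp": [0, 0, 0.5], "rot": [0, 0, -0.0385]},
    {"dp": [0, 0, 0.5], "rot": [0, 0, -0.0385]},
  ],
)

```text
clock: 50.3
tool_pos: [659.6, -347.0, 277.9]
eef_rot: [-0.001, 0.944, 0.329, -0.001]
force: [1.1, 0.7, -0.5]
width: 0.998
```

servo_tool(
  targets=[
    {"dp": [0, 0, 0.5], "rot": [0, 0, -0.0385]},
    {"dp": [0, 0, 0.5], "rot": [0, 0, -0.0385]},
    {"dp": [0, 0, 0.5], "rot": [0, 0, -0.0385]},
    {"dp": [0, 0, 0.5], "rot": [0, 0, -0.0385]},
    {"dp": [0, 0, 0.5], "rot": [0, 0, -0.0385]},
    {"dp": [0, 0, 0.5], "rot": [0, 0, -0.0385]},
    {"dp": [0, 0, 0.5], "rot": [0, 0, -0.0385]},
    {"dp": [0, 0, 0], "rot": [0, 0, -0.0385]},
  ],
)

```text
clock: 50.97
tool_pos: [658.6, -346.4, 205.8]
eef_rot: [-0.004, 0.683, 0.731, -0.001]
force: [-1.1, 0.8, -0.2]
width: 1.002
```

servo_tool(
  targets=[
    {"dp": [0, 0, 0], "rot": [0, 0.0333, 0]},
    {"dp": [0, 0, 0], "rot": [0, 0.0333, 0]},
    {"dp": [0, 0, 0], "rot": [0, 0.0333, 0]},
    {"dp": [0, 0, 0], "rot": [0, 0.0333, 0]},
    {"dp": [0, 0, 0], "rot": [0, 0.0333, 0]},
    {"dp": [0, 0, 0], "rot": [0, 0, 0]},
    {"dp": [0, 0, 0], "rot": [0, 0, 0]},
  ],
)

```text
clock: 51.55
tool_pos: [659.4, -348.0, 207.4]
eef_rot: [-0.189, 0.662, 0.703, 0.176]
force: [0.3, -0.2, 0.1]
width: 0.998
```

```bash
python3 - <<'E'
from h import *
plan([655,-268.8,66],93.4,30)
E
```

```text
clock 51.55 F [ 0.3 -0.2  0.1] w 90.8 q [-0.63  0.79  1.02  0.39  1.67 -0.72]
tcp [ 659.4 -348.   207.4] yaw 93.35 rot [-0.0011  0.0002 -0.0002] dp after [-0.102  0.017  5.107] target tcp [ 656.8 -298.7  118. ]
```

servo_tool(
  targets=[
    {"dp": [-0.1, 0.02, 0.8], "rot": [0, 0, 0]},
    {"dp": [0, 0, 0.8], "rot": [0, 0, 0]},
    {"dp": [0, 0, 0.8], "rot": [0, 0, 0]},
    {"dp": [0, 0, 0.8], "rot": [0, 0, 0]},
    {"dp": [0, 0, 0.8], "rot": [0, 0, 0]},
    {"dp": [0, 0, 0.7], "rot": [0, 0, 0]},
    {"dp": [0, 0, 0.4], "rot": [0, 0, 0]},
    {"dp": [0, 0, 0], "rot": [0, 0, 0]},
  ],
)

```text
clock: 52.22
tool_pos: [656.8, -295.7, 119.6]
eef_rot: [-0.19, 0.661, 0.704, 0.176]
force: [-0.0, -1.2, 0.5]
width: 1.001
```

servo_tool(
  targets=[
    {"dp": [0, 0, 0], "rot": [0, 0, 0]},
    {"dp": [0, 0, 0], "rot": [0, 0, 0]},
    {"dp": [0, 0, 0], "rot": [0, 0, 0]},
    {"dp": [0, 0, 0], "rot": [0, 0, 0]},
    {"dp": [0, 0, 0], "rot": [0, 0, 0]},
    {"dp": [0, 0, 0], "rot": [0, 0, 0]},
    {"dp": [0, 0, 0], "rot": [0, 0, 0]},
    {"dp": [0, 0, 0], "rot": [0, 0, 0]},
  ],
  hand=255,
)

```text
clock: 52.88
tool_pos: [657.3, -298.1, 120.8]
eef_rot: [-0.188, 0.662, 0.704, 0.177]
force: [-0.1, -0.7, 0.9]
width: 0.449
```

servo_tool(
  targets=[
    {"dp": [0, 0, 0], "rot": [0, 0, 0]},
    {"dp": [0, 0, 0], "rot": [0, 0, 0]},
    {"dp": [0, 0, 0], "rot": [0, 0, 0]},
    {"dp": [0, 0, 0], "rot": [0, 0, 0]},
    {"dp": [0, 0, 0], "rot": [0, 0, 0]},
    {"dp": [0, 0, 0], "rot": [0, 0, 0]},
    {"dp": [0, 0, 0], "rot": [0, 0, 0]},
    {"dp": [0, 0, 0], "rot": [0, 0, 0]},
  ],
)

```text
clock: 53.55
tool_pos: [657.2, -297.9, 120.8]
eef_rot: [-0.188, 0.662, 0.704, 0.177]
force: [-1.7, 0.3, 0.8]
width: 0.194
```

servo_tool(
  targets=[
    {"dp": [0.1, 0, 0.058], "rot": [0, 0, 0]},
    {"dp": [0.2, 0, 0.115], "rot": [0, 0, 0]},
    {"dp": [0.35, 0, 0.2], "rot": [0, 0, 0]},
    {"dp": [0.35, 0, 0.2], "rot": [0, 0, 0]},
    {"dp": [0.35, 0, 0.2], "rot": [0, 0, 0]},
    {"dp": [0.35, 0, 0.2], "rot": [0, 0, 0]},
    {"dp": [0.35, 0, 0.2], "rot": [0, 0, 0]},
    {"dp": [0.35, 0, 0.2], "rot": [0, 0, 0]},
  ],
)

```text
clock: 54.22
tool_pos: [653.9, -241.7, 120.8]
eef_rot: [-0.188, 0.662, 0.704, 0.177]
force: [-1.1, -1.7, -0.4]
width: 0.198
```

servo_tool(
  targets=[
    {"dp": [0.35, 0, 0.2], "rot": [0, 0, 0]},
    {"dp": [0.35, 0, 0.2], "rot": [0, 0, 0]},
    {"dp": [0.35, 0, 0.2], "rot": [0, 0, 0]},
    {"dp": [0.35, 0, 0.2], "rot": [0, 0, 0]},
    {"dp": [0.35, 0, 0.2], "rot": [0, 0, 0]},
    {"dp": [0.35, 0, 0.2], "rot": [0, 0, 0]},
    {"dp": [0.35, 0, 0.2], "rot": [0, 0, 0]},
    {"dp": [0.35, 0, 0.2], "rot": [0, 0, 0]},
  ],
)

```text
clock: 54.88
tool_pos: [650.0, -177.7, 120.8]
eef_rot: [-0.188, 0.662, 0.704, 0.177]
force: [2.4, -2.1, -5.7]
width: 0.193
```

servo_tool(
  targets=[
    {"dp": [0.35, 0, 0.2], "rot": [0, 0, 0]},
    {"dp": [0.35, 0, 0.2], "rot": [0, 0, 0]},
    {"dp": [0.35, 0, 0.2], "rot": [0, 0, 0]},
    {"dp": [0.35, 0, 0.2], "rot": [0, 0, 0]},
    {"dp": [0.35, 0, 0.2], "rot": [0, 0, 0]},
    {"dp": [0.35, 0, 0.2], "rot": [0, 0, 0]},
    {"dp": [0.35, 0, 0.2], "rot": [0, 0, 0]},
    {"dp": [0.35, 0, 0.2], "rot": [0, 0, 0]},
  ],
)

```text
clock: 55.55
tool_pos: [646.2, -113.4, 120.9]
eef_rot: [-0.188, 0.662, 0.704, 0.177]
force: [5.7, -1.8, -11.1]
width: 0.194
```

servo_tool(
  targets=[
    {"dp": [0.35, 0, 0.2], "rot": [0, 0, 0]},
    {"dp": [0.35, 0, 0.2], "rot": [0, 0, 0]},
    {"dp": [0.2, 0, 0.115], "rot": [0, 0, 0]},
    {"dp": [0.1, 0, 0.058], "rot": [0, 0, 0]},
    {"dp": [0, 0, 0], "rot": [0, 0, 0]},
    {"dp": [0, 0, 0], "rot": [0, 0, 0]},
  ],
)

```text
clock: 56.05
tool_pos: [644.8, -89.8, 120.8]
eef_rot: [-0.188, 0.662, 0.704, 0.177]
force: [5.9, 2.3, -13.3]
width: 0.195
```

servo_tool(
  targets=[
    {"dp": [0.075, 0.04, 0.1], "rot": [0, 0, 0]},
    {"dp": [0.1, 0, 0.058], "rot": [0, 0, 0]},
    {"dp": [0.1, 0, 0.058], "rot": [0, 0, 0]},
    {"dp": [0, 0, 0], "rot": [0, 0, 0]},
    {"dp": [0, 0, 0], "rot": [0, 0, 0]},
  ],
)

```text
clock: 56.47
tool_pos: [644.5, -83.2, 120.7]
eef_rot: [-0.189, 0.661, 0.704, 0.177]
force: [2.0, 2.8, -6.3]
width: 0.198
```

servo_tool(
  targets=[
    {"dp": [0.075, 0, 0.1], "rot": [0, 0, 0]},
    {"dp": [0.1, 0, 0.058], "rot": [0, 0, 0]},
    {"dp": [0, 0, 0], "rot": [0, 0, 0]},
  ],
)

```text
clock: 56.72
tool_pos: [644.3, -78.8, 120.7]
eef_rot: [-0.189, 0.661, 0.704, 0.177]
force: [-0.3, 0.3, 1.7]
width: 0.197
```

servo_tool(
  targets=[
    {"dp": [0.09, 0, 0.05], "rot": [0, 0, 0]},
    {"dp": [0, 0, 0], "rot": [0, 0, 0]},
    {"dp": [0, 0, 0], "rot": [0, 0, 0]},
  ],
)

```text
clock: 56.97
tool_pos: [644.2, -78.2, 120.7]
eef_rot: [-0.188, 0.662, 0.704, 0.177]
force: [-1.1, -4.9, 4.2]
width: 0.194
```

servo_tool(
  targets=[
    {"dp": [0.09, 0, 0.05], "rot": [0, 0, 0]},
    {"dp": [0, 0, 0], "rot": [0, 0, 0]},
    {"dp": [0, 0, 0], "rot": [0, 0, 0]},
  ],
)

```text
clock: 57.22
tool_pos: [644.2, -78.0, 120.9]
eef_rot: [-0.186, 0.662, 0.704, 0.176]
force: [-3.6, -10.6, 5.3]
width: 0.199
```

servo_tool(
  targets=[
    {"dp": [0.09, 0, 0.05], "rot": [0, 0, 0]},
    {"dp": [0, 0, 0], "rot": [0, 0, 0]},
    {"dp": [0, 0, 0], "rot": [0, 0, 0]},
  ],
)

```text
clock: 57.47
tool_pos: [644.1, -77.8, 121.0]
eef_rot: [-0.185, 0.662, 0.705, 0.175]
force: [-4.3, -17.3, 7.5]
width: 0.196
```

servo_tool(
  targets=[
    {"dp": [0, 0, 0], "rot": [0, 0, 0]},
    {"dp": [0, 0, 0], "rot": [0, 0, 0]},
    {"dp": [0, 0, 0], "rot": [0, 0, 0]},
    {"dp": [0, 0, 0], "rot": [0, 0, 0]},
    {"dp": [0, 0, 0], "rot": [0, 0, 0]},
    {"dp": [0, 0, -0.5], "rot": [0, 0, 0]},
    {"dp": [0, 0, -1], "rot": [0, 0, 0]},
    {"dp": [0, 0, -1], "rot": [0, 0, 0]},
  ],
  hand=0,
)

```text
clock: 58.13
tool_pos: [645.4, -98.0, 163.4]
eef_rot: [-0.189, 0.661, 0.704, 0.177]
force: [0.6, 0.4, 0.5]
width: 0.746
```

servo_tool(
  targets=[
    {"dp": [0, 0, -1], "rot": [0, 0, 0]},
    {"dp": [0, 0, -1], "rot": [0, 0, 0]},
    {"dp": [0, 0, -1], "rot": [0, 0, 0]},
    {"dp": [0, 0, -1], "rot": [0, 0, 0]},
    {"dp": [0, 0, -1], "rot": [0, 0, 0]},
    {"dp": [0, 0, -1], "rot": [0, 0, 0]},
    {"dp": [0, 0, 0], "rot": [0, 0, 0]},
    {"dp": [0, 0, 0], "rot": [0, 0, 0]},
  ],
)

```text
clock: 58.8
tool_pos: [649.6, -158.4, 267.9]
eef_rot: [-0.187, 0.662, 0.704, 0.177]
force: [0.6, 0.7, -1.0]
width: 1.002
```

```bash
python3 - <<'E'
from h import *
plan([537,-417,180],93.4,0)
s=snap('scene','s2.png');b=snap('top','t3.png');w=snap('wrist','w18.png')
q=cv2.resize(b['color'][100:240,130:430],(600,280))
a=cv2.resize(s['color'][90:290,210:400],(285,300));c=cv2.resize(w['color'],(400,300))
cv2.imwrite('pics/m18.png',np.vstack([cv2.copyMakeBorder(q,0,0,0,85,0),np.hstack([a,c])]))
k=b['color'][170:220,360:440];cv2.imwrite('pics/key.png',cv2.resize(k,(800,500),interpolation=cv2.INTER_CUBIC))
m=mask(b['color'],(0,150,60),(6,255,255))
for c in cv2.findContours(m,cv2.RETR_EXTERNAL,cv2.CHAIN_APPROX_NONE)[0]:
    if cv2.contourArea(c)>15: print(cv2.boundingRect(c),onz(b,np.mean(c.reshape(-1,2),0),85).round(1))
E
```

```text
clock 58.8 F [ 0.6  0.7 -1. ] w 91.2 q [-0.43  0.58  1.28  0.46  1.54 -0.56]
tcp [ 649.6 -158.4  267.9] yaw 93.59 rot [ 0.0005 -0.1661  0.0008] dp after [-12.572  -6.387   1.393] target tcp [ 537. -417.  240.]
(266, 149, 9, 12) [[637.3 -47.3  85. ]]
```

View pics/m18.png

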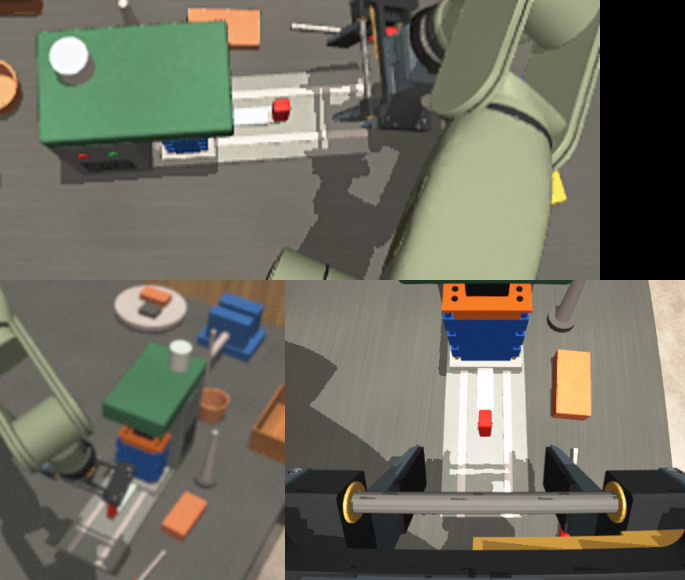

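The sled is home and the stack is square under the hood. On to the key.

servo_tool(
  targets=[
    {"dp": [0, 0, 0], "rot": [0, -0.0333, 0]},
    {"dp": [0, 0, 0], "rot": [0, -0.0333, 0]},
    {"dp": [0, 0, 0], "rot": [0, -0.0333, 0]},
    {"dp": [0, 0, 0], "rot": [0, -0.0333, 0]},
    {"dp": [0, 0, 0], "rot": [0, -0.0333, 0]},
    {"dp": [-0.97, -0.49, 0], "rot": [0, 0, 0]},
    {"dp": [-0.97, -0.49, 0], "rot": [0, 0, 0]},
    {"dp": [-0.97, -0.49, 0], "rot": [0, 0, 0]},
  ],
)

```text
clock: 59.62
tool_pos: [623.2, -216.5, 265.7]
eef_rot: [-0.001, 0.684, 0.73, -0.0]
force: [-0.5, -0.9, 0.8]
width: 1.0
```

servo_tool(
  targets=[
    {"dp": [-0.97, -0.49, 0], "rot": [0, 0, 0]},
    {"dp": [-0.97, -0.49, 0], "rot": [0, 0, 0]},
    {"dp": [-0.97, -0.49, 0], "rot": [0, 0, 0]},
    {"dp": [-0.97, -0.49, 0], "rot": [0, 0, 0]},
    {"dp": [-0.97, -0.49, 0], "rot": [0, 0, 0]},
    {"dp": [-0.97, -0.49, 0], "rot": [0, 0, 0]},
    {"dp": [-0.97, -0.49, 0], "rot": [0, 0, 0]},
    {"dp": [-0.97, -0.49, 0], "rot": [0, 0, 0]},
  ],
)

```text
clock: 60.28
tool_pos: [554.4, -377.6, 265.5]
eef_rot: [-0.001, 0.685, 0.729, -0.0]
force: [-0.4, -0.0, 0.1]
width: 1.003
```

servo_tool(
  targets=[
    {"dp": [-0.97, -0.49, 0], "rot": [0, 0, 0]},
    {"dp": [-0.97, -0.49, 0], "rot": [0, 0, 0]},
    {"dp": [0, 0, 0], "rot": [0, 0, 0]},
    {"dp": [0, 0, 0], "rot": [0, 0, 0]},
  ],
)

```text
clock: 60.62
tool_pos: [537.3, -417.6, 265.5]
eef_rot: [-0.001, 0.685, 0.728, 0.0]
force: [0.9, 1.0, -0.3]
width: 0.999
```

```bash
python3 - <<'E'
from h import *
plan([537,-417,180],93.4,0)
w=snap('wrist','w19.png');cv2.imwrite('pics/w19m.png',cv2.resize(w['color'][90:290,150:350],(600,600)))
E
```

```text
clock 60.6167 F [ 0.9  1.  -0.3] w 90.9 q [-0.68  0.5   1.34  0.    1.3  -0.74]
tcp [ 537.3 -417.6  265.5] yaw 93.48 rot [-0.0005 -0.0007  0.0005] dp after [ 0.029 -0.015  1.275] target tcp [ 537. -417.  240.]
```

View pics/w19m.png

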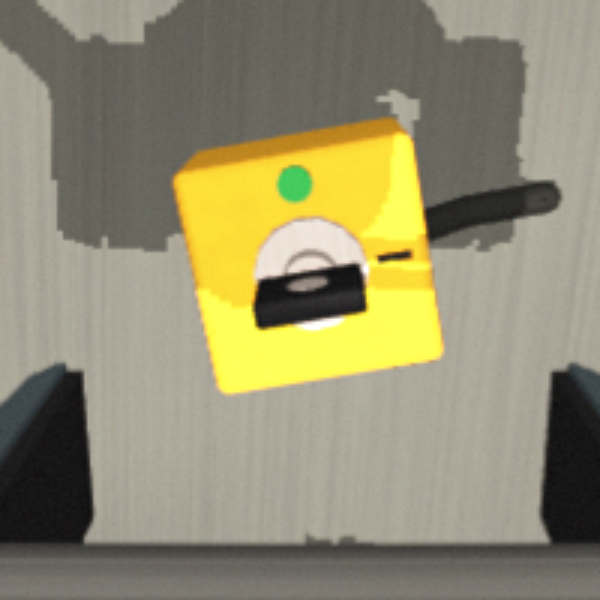

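```bash
python3 - <<'E'
from h import *
w=snap('wrist');f=lambda a:np.array(a)/3+[150,90]
T=onz(w,f([(258,305),(364,288),(366,310),(260,327)]),99);print(T.round(1),T.mean(0))
e=T[2]-T[3];print('yaw',np.degrees(np.arctan2(e[1],e[0])),np.linalg.norm(e))
print('dial',onz(w,f([(310,273)]),56)[0].round(1))
B=onz(w,f([(175,180),(412,136),(442,356),(223,393)]),55);print(B.round(1),B.mean(0))
plan([*T.mean(0)[:2],86],13)
E
```

```text
[[ 522.4 -415.3   99. ]
 [ 552.6 -408.3   99. ]
 [ 553.7 -414.8   99. ]
 [ 523.3 -421.9   99. ]] [ 538.00035289 -415.07935064   99.        ]
yaw 13.112795951594023 31.170014061184744
dial [ 537.3 -416.5   56. ]
[[ 491.6 -388.1   55. ]
 [ 567.2 -369.2   55. ]
 [ 584.3 -443.4   55. ]
 [ 509.7 -461.7   55. ]] [ 538.2062102  -415.62999848   55.        ]
clock 60.7167 F [0.2 1.2 0.4] w 91.2 q [-0.68  0.5   1.34  0.    1.3  -0.74]
tcp [ 538.1 -416.5  266.1] yaw 93.59 rot [-6.000e-04 -3.000e-04  4.477e-01] dp after [ 0.011 -0.068  6.006] target tcp [ 538.  -415.1  146. ]
```

servo_tool(
  targets=[
    {"dp": [0, 0, 0], "rot": [0, 0, 0.0373]},
    {"dp": [0, 0, 0], "rot": [0, 0, 0.0373]},
    {"dp": [0, 0, 0], "rot": [0, 0, 0.0373]},
    {"dp": [0, 0, 0], "rot": [0, 0, 0.0373]},
    {"dp": [0, 0, 0], "rot": [0, 0, 0.0373]},
    {"dp": [0, 0, 0], "rot": [0, 0, 0.0373]},
    {"dp": [0, 0, 0], "rot": [0, 0, 0.0373]},
    {"dp": [0, 0, 0], "rot": [0, 0, 0.0373]},
  ],
)

```text
clock: 61.38
tool_pos: [538.6, -415.9, 266.7]
eef_rot: [-0.0, 0.941, 0.339, 0.0]
force: [-0.4, 0.2, -0.1]
width: 0.998
```

servo_tool(
  targets=[
    {"dp": [0, 0, 0], "rot": [0, 0, 0.0373]},
    {"dp": [0, 0, 0], "rot": [0, 0, 0.0373]},
    {"dp": [0, 0, 0], "rot": [0, 0, 0.0373]},
    {"dp": [0, 0, 0], "rot": [0, 0, 0.0373]},
    {"dp": [0, 0, 0], "rot": [0, 0, 0]},
    {"dp": [0, 0, 0], "rot": [0, 0, 0]},
  ],
)

```text
clock: 61.88
tool_pos: [538.4, -416.4, 266.8]
eef_rot: [-0.0, 0.993, 0.115, -0.0]
force: [-0.2, -0.0, -0.7]
width: 1.002
```

```bash
python3 - <<'E'
from h import *
plan([538,-415.5,86],13.1)
w=snap('wrist','w20.png');cv2.imwrite('pics/w20m.png',cv2.resize(w['color'][90:290,150:350],(600,600)))
E
```

```text
clock 61.8833 F [-0.2 -0.  -0.7] w 91.2 q [-0.68  0.5   1.34  0.    1.3   0.66]
tcp [ 538.4 -416.4  266.8] yaw 13.24 rot [-0.0002  0.      0.0008] dp after [-0.009 -0.049  6.04 ] target tcp [ 538.  -415.5  146. ]
```

View pics/w20m.png

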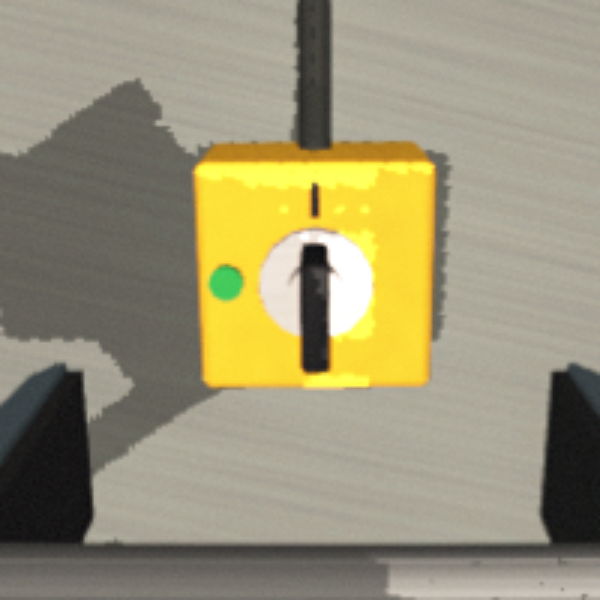

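The key is upright and centred in this view (column 315 of the crop). Descend and close.

servo_tool(
  targets=[
    {"dp": [0, -0.02, 1], "rot": [0, 0, 0]},
    {"dp": [0, 0, 1], "rot": [0, 0, 0]},
    {"dp": [0, 0, 1], "rot": [0, 0, 0]},
    {"dp": [0, 0, 1], "rot": [0, 0, 0]},
    {"dp": [0, 0, 0.8], "rot": [0, 0, 0]},
    {"dp": [0, 0, 0.6], "rot": [0, 0, 0]},
    {"dp": [0, 0, 0.4], "rot": [0, 0, 0]},
    {"dp": [0, 0, 0.15], "rot": [0, 0, 0]},
  ],
)

```text
clock: 62.6
tool_pos: [537.6, -416.8, 146.7]
eef_rot: [-0.001, 0.994, 0.114, -0.001]
force: [-1.1, 0.3, 0.0]
width: 1.005
```

servo_tool(
  targets=[
    {"dp": [0, 0, 0], "rot": [0, 0, 0]},
    {"dp": [0, 0, 0], "rot": [0, 0, 0]},
    {"dp": [0, 0, 0], "rot": [0, 0, 0]},
    {"dp": [0, 0, 0], "rot": [0, 0, 0]},
    {"dp": [0, 0, 0], "rot": [0, 0, 0]},
    {"dp": [0, 0, 0], "rot": [0, 0, 0]},
    {"dp": [0, 0, 0], "rot": [0, 0, 0]},
    {"dp": [0, 0, 0], "rot": [0, 0, 0]},
  ],
  hand=255,
  newtons=25,
)

```text
clock: 63.27
tool_pos: [537.8, -417.3, 148.1]
eef_rot: [0.0, 0.994, 0.113, 0.0]
force: [0.4, 0.6, 0.0]
width: 0.446
```

servo_tool(
  targets=[
    {"dp": [0, 0, 0], "rot": [0, 0, 0]},
    {"dp": [0, 0, 0], "rot": [0, 0, 0]},
    {"dp": [0, 0, 0], "rot": [0, 0, 0]},
    {"dp": [0, 0, 0], "rot": [0, 0, 0]},
    {"dp": [0, 0, 0], "rot": [0, 0, 0]},
    {"dp": [0, 0, 0], "rot": [0, 0, 0]},
    {"dp": [0, 0, 0], "rot": [0, 0, 0]},
    {"dp": [0, 0, 0], "rot": [0, 0, 0]},
  ],
)

```text
clock: 63.93
tool_pos: [537.6, -416.2, 149.3]
eef_rot: [-0.001, 0.994, 0.113, -0.0]
force: [-2.7, 3.8, 7.3]
width: 0.095
```

```bash
python3 - <<'E'
from h import *
plan([538,-415.5,86],-61.5);print(manip.read_state()['ft_torque'])
E
```

```text
clock 63.9333 F [-2.7  3.8  7.3] w 8.6 q [-0.68  0.59  1.49  0.    1.06  0.67]
tcp [ 537.6 -416.2  149.3] yaw 12.98 rot [-5.000e-04  3.000e-04  4.138e-01] dp after [-0.025 -0.033  0.163] target tcp [ 538.  -415.5  146. ]
[ 0.83026161  0.41760669 -0.00254674]
```

servo_tool(
  targets=[
    {"dp": [0, 0, 0], "rot": [0, 0, 0.0376]},
    {"dp": [0, 0, 0], "rot": [0, 0, 0.0376]},
    {"dp": [0, 0, 0], "rot": [0, 0, 0.0376]},
    {"dp": [0, 0, 0], "rot": [0, 0, 0.0376]},
    {"dp": [0, 0, 0], "rot": [0, 0, 0.0376]},
    {"dp": [0, 0, 0], "rot": [0, 0, 0.0376]},
    {"dp": [0, 0, 0], "rot": [0, 0, 0.0376]},
  ],
)

```text
clock: 64.52
tool_pos: [537.3, -417.9, 149.2]
eef_rot: [0.001, 0.955, -0.298, -0.0]
force: [-3.4, -0.4, 6.5]
width: 0.099
```

servo_tool(
  targets=[
    {"dp": [0, 0, 0], "rot": [0, 0, 0.0376]},
    {"dp": [0, 0, 0], "rot": [0, 0, 0.0376]},
    {"dp": [0, 0, 0], "rot": [0, 0, 0.0376]},
    {"dp": [0, 0, 0], "rot": [0, 0, 0.025]},
    {"dp": [0, 0, 0], "rot": [0, 0, 0]},
    {"dp": [0, 0, 0], "rot": [0, 0, 0]},
  ],
)

```text
clock: 65.02
tool_pos: [536.6, -418.6, 149.2]
eef_rot: [0.002, 0.87, -0.494, -0.0]
force: [-5.6, -1.8, 6.2]
width: 0.1
```

```bash
python3 - <<'E'
from h import *
plan([538,-415.5,86],-61.5);print(manip.read_state()['ft_torque'])
E
```

```text
clock 65.0167 F [-5.6 -1.8  6.2] w 9.1 q [-0.68  0.59  1.49 -0.    1.06  1.93]
tcp [ 536.6 -418.6  149.2] yaw -59.15 rot [ 0.001  -0.0005  0.013 ] dp after [-0.102 -0.135  0.162] target tcp [ 538.  -415.5  146. ]
[-0.16386839  0.97284419  0.09273747]
```

servo_tool(
  targets=[
    {"dp": [0, 0, 0], "rot": [0, 0, 0.01]},
    {"dp": [0, 0, 0], "rot": [0, 0, 0.01]},
    {"dp": [0, 0, 0], "rot": [0, 0, 0.01]},
    {"dp": [0, 0, 0], "rot": [0, 0, 0]},
    {"dp": [0, 0, 0], "rot": [0, 0, 0]},
  ],
)

```text
clock: 65.43
tool_pos: [536.5, -418.7, 149.3]
eef_rot: [0.002, 0.846, -0.533, -0.0]
force: [-4.4, -1.8, 6.1]
width: 0.1
```

```bash
python3 - <<'E'
from h import *
plan([538,-415.5,86],-61.5);print(manip.read_state()['ft_torque'])
E
```

```text
clock 65.4333 F [-4.4 -1.8  6.1] w 9.1 q [-0.68  0.59  1.49 -0.01  1.06  2.02]
tcp [ 536.5 -418.7  149.3] yaw -64.35 rot [ 0.0013 -0.0007 -0.0159] dp after [-0.103 -0.14   0.165] target tcp [ 538.  -415.5  146. ]
[-0.10234702  0.95687471  0.98240007]
```

The torque jumped from 0.09 to 0.98 N m, so the key is at its stop. Release it and let it spring back.

servo_tool(
  targets=[
    {"dp": [0, 0, 0], "rot": [0, 0, 0]},
    {"dp": [0, 0, 0], "rot": [0, 0, 0]},
    {"dp": [0, 0, 0], "rot": [0, 0, 0]},
    {"dp": [0, 0, 0], "rot": [0, 0, 0]},
    {"dp": [0, 0, 0], "rot": [0, 0, 0]},
    {"dp": [0, 0, 0], "rot": [0, 0, 0]},
    {"dp": [0, 0, 0], "rot": [0, 0, 0]},
    {"dp": [0, 0, 0], "rot": [0, 0, 0]},
  ],
  hand=0,
)

```text
clock: 66.1
tool_pos: [537.8, -416.8, 147.5]
eef_rot: [-0.0, 0.845, -0.534, -0.001]
force: [1.2, 0.6, -0.6]
width: 0.659
```

servo_tool(
  targets=[
    {"dp": [0, 0, 0], "rot": [0, 0, 0]},
    {"dp": [0, 0, 0], "rot": [0, 0, 0]},
    {"dp": [0, 0, 0], "rot": [0, 0, 0]},
    {"dp": [0, 0, 0], "rot": [0, 0, 0]},
    {"dp": [0, 0, 0], "rot": [0, 0, 0]},
    {"dp": [0, 0, 0], "rot": [0, 0, 0]},
    {"dp": [0, 0, -0.5], "rot": [0, 0, 0]},
    {"dp": [0, 0, -1], "rot": [0, 0, 0]},
  ],
)

```text
clock: 66.77
tool_pos: [536.7, -416.4, 176.1]
eef_rot: [-0.0, 0.845, -0.534, -0.003]
force: [-0.3, 0.1, -0.8]
width: 1.0
```

servo_tool(
  targets=[
    {"dp": [0, 0, -1], "rot": [0, 0, 0]},
    {"dp": [0, 0, -1], "rot": [0, 0, 0]},
    {"dp": [0, 0, -1], "rot": [0, 0, 0]},
    {"dp": [0, 0, -1], "rot": [0, 0, 0]},
    {"dp": [0, 0, -1], "rot": [0, 0, 0]},
    {"dp": [0, 0, -1], "rot": [0, 0, 0]},
    {"dp": [0, 0, 0], "rot": [0, 0, 0]},
    {"dp": [0, 0, 0], "rot": [0, 0, 0]},
  ],
)

```text
clock: 67.43
tool_pos: [538.0, -417.4, 299.8]
eef_rot: [0.0, 0.845, -0.534, 0.002]
force: [-0.2, 0.7, -0.9]
width: 1.003
```

```bash
python3 - <<'E'
from h import *
s=snap('scene','s3.png');w=snap('wrist','w21.png');plan([538,-415,200],-61)
cv2.imwrite('pics/m21.png',np.hstack([cv2.resize(s['color'][90:290,160:400],(480,400)),cv2.resize(w['color'][90:290,150:310],(320,400))]))
E
```

```text
clock 67.5333 F [-0.4 -0.1 -0.3] w 90.8 q [-0.68  0.49  1.29 -0.    1.37  2.02]
tcp [ 537.4 -416.9  297. ] yaw -64.6 rot [ 0.0002  0.0005 -0.02  ] dp after [-0.068 -0.074  1.852] target tcp [ 538. -415.  260.]
```

View pics/m21.png

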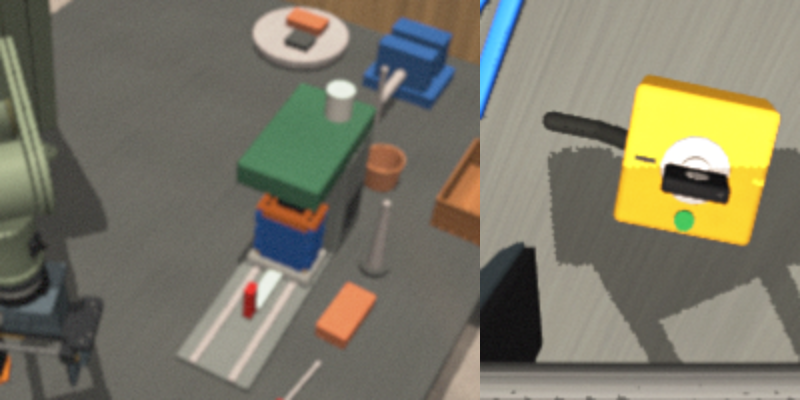

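```bash
python3 -c "
from h import *
b=snap('top');print([o[:3] for o in blobs(b,*BLUE,34)])
print(workorder.hand_in())"
```

```text
[(array([595.4,  93.1]), array([65.3, 20.5]), -85.5), (array([600.7, 693.7]), array([162.5, 150.2]), 0.2), (array([ 680.7, -416.8]), array([94.9, 43.8]), 87.0)]
the job is handed in; nothing more can be done
None
```

The job is done and handed in: the dryer is loaded, closed up and started, at about 67 s of the 210 s limit. No verdict came back.

- **Sled out:** I pulled it to its outer stop. The first pull came before the fingers had closed and moved nothing, so I repeated it.
- **Stack:** Three blue trays were in the scene. I stacked all three and closed the stack with the middle-sized orange cover. Each one touched down within about 1 mm of its fully seated height, well below where it would ride on the pins. The pictures show the stack square.
- **Sled home:** I pushed it against the stop under the hood with about 17 N. It travelled about 221 mm from the outer stop. While sliding, the downward force on the gripper rose to about 13 N, so I corrected the hand position slightly.
- **Key:** With the sled home, I turned it about 77° clockwise, until the torque jumped from 0.09 to 0.98 N m at its stop. After release it sprang back in line with its mark.

In the last pictures the stack stands under the hood, no loose tray is left on the bench, and the gripper is clear of everything. I did not measure the bystanders' positions. The views I had of them showed nothing disturbed.

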